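# Pack the two-tier reagent carrier

## Robot

A 6-joint arm with a two-finger parallel gripper is mounted at the origin on the work surface. World frame = base frame: x ahead of the robot, y to its left, z up, the work surface at z = 0. Lengths are in m, angles in degrees, forces in N, time in s.
With the tool pointing down it reaches from about 0.225 to 0.875 m from the base axis. Payload 3.4 kg.
Tool frame: the origin (TCP) lies on the centre line of the jaws, within the pads' length; the fingertips stand 11 mm ahead of it and the grasp point (between the pads) lies 8 mm behind it; z points along the fingers, y is the line along which they close (so a half turn about z gives the same grasp; the last joint's range is limited). The gripper opens to 85 mm and grips with 20 to 120 N. Pads are 22 mm wide; open, the fingers measure 114 mm over their backs; the gripper's body (76 mm by 85 mm) begins 54 mm behind the grasp point. The pads swing forward as they close: fully open they stand 13 mm farther back than shut.
Start: joints at [-70.015, 15.808, 86.224, -0, 77.962, -6.933], TCP at [0.26, -0.513, 0.215] pointing down, gripper open.
Joint ranges: [-165.64, 165.64], [-43.16, 119.46], [12.63, 154.43], [-67.54, 247.53], [6.08, 155.33], [-154.97, 154.97]. Speed limits (degrees/s): [147.25, 147.25, 180, 180, 180, 180].

## Interface

Orientations are given as [roll, pitch, yaw] about the fixed x, y, z axes, in that order (R = Rz(yaw) Ry(pitch) Rx(roll)).
In Python, from cell import telemetry, cams, robot gives the robot as it stands.
- The arm moves only by the shell command python3 -m handwheel 'ROWS'. ROWS is JSON, a list of rows, each an object with "offset": the shift along the tool's x, y, z in mm, a list of three; "delta_rot": the turn, a rotation vector about the tool's x, y, z in degrees, a list of three; "jaw": the finger opening in mm, from 0 to 85.4. In form: [{"offset": [tx, ty, tz], "delta_rot": [ax, ay, az], "jaw": jaw}, ...]. A call has 1 to 12 rows; each row is the pose to reach, as a shift and turn from the pose commanded when the call began, along the tool's axes at that moment; what a row does not reach only later rows make up. A row lasts 1/12 s, in which the tool goes at most 41.7 mm and 7.16 degrees, less where a joint would pass 70% of its speed; a pose out of reach is approached as far as the arm can. A call with a gripper value outside its range is refused whole. The fingers move at their own pace and stop on an object; the grip force is fixed at half the most. Time passes only in rows, so rows that repeat a pose let the fingers close. It gives the time, the measured TCP pose, the force, the opening and the grip force at its end, in the units of the state.
- telemetry.get_state(): the state, without advancing time (a new reading comes with each control period).
- cams.snapshot(name): name is "scene" or "top" or "wrist"; returns the picture (400x640x3 uint8, blue, green, red); there is no depth.
- cams.camera_params(name): a dict with "fx", "fy", "cx", "cy" (pixels), "pose" (4x4, takes a point from camera to world coordinates); the wrist camera has in their place "tool_from_camera" (4x4, takes a point from camera to tool coordinates, whose origin is the TCP and whose axes are the flange's). Camera axes: x right, y up, looking along -z (the intrinsics and any distortion apply to the point x, -y, -z); pixel columns grow to the right and rows downward; lengths in m; the calibration is good to about 2 mm. A picture is of the moment at which its call begins: read the wrist's pose just before it. camera_params takes no time and is no camera call.
- robot.job_done(): hands the job in; it is judged then, once.
The state is a dict: "clock": time; "q": joint angles; "dq": joint speeds; "tau": joint torques, N m; "tool_pos": TCP position; "tcp_rot": TCP orientation; "wrist_force": force on the tool from outside, world axes, zero at the start; "moment": the same for the moment, N m; "finger_gap": opening from 0.0 (shut) to 1.0 (fully open); "finger_force": force on a finger pad.
Only numpy, scipy, OpenCV 4.12 (cv2) and the standard library are available. Lean on these libraries where they do the work, as an engineer would, in place of code of your own. Each camera call takes 0.05 s, during which the arm holds its last target. There are 200 camera calls.

## Task

Pack the reagent carrier for the next run: stand the three round amber bottles upright on its floor, each inside the black ring of its own size (small, medium, large), and leave the two square bottles standing where they are. Then take the upper tier by its handle and set it over the four posts so that all four corner holes drop over their pins and it sits level and fully home on the shoulders.

Things in the scene. Friction and masses are not known exactly. Their poses are not given: they have to be found in the camera images.
- bottle_small_c (a point): Centre (32 mm above its underside) of the small round amber glass bottle with white screw cap: body 28 mm in diameter, straight up to 46 mm, 64 mm tall with its narrower cap; stands upright on the table at the start, z up. Grasp it round the body. It belongs in the small black ring.
- bottle_medium_c (a point): Centre (32 mm above its underside) of the medium round amber glass bottle with white screw cap: body 38 mm in diameter, straight up to 46 mm, 64 mm tall with its narrower cap; stands upright on the table at the start, z up. Grasp it round the body. It belongs in the medium black ring.
- bottle_large_c (a point): Centre (32 mm above its underside) of the large round amber glass bottle with white screw cap: body 48 mm in diameter, straight up to 46 mm, 64 mm tall with its narrower cap; stands upright on the table at the start, z up. Grasp it round the body. It belongs in the large black ring.
- square_small_c (a point): Centre (half-way up, 32 mm above its underside) of the smaller square-bodied amber glass bottle, a look-alike that does not belong in the carrier: body 34 x 34 mm, 64 mm tall in all with a white screw cap; z up. It stays where it stands.
- square_large_c (a point): Centre (half-way up, 32 mm above its underside) of the larger square-bodied amber glass bottle, a look-alike that does not belong in the carrier: body 44 x 44 mm, 64 mm tall in all with a white screw cap; z up. It stays where it stands.
- ring_small: The small black ring, fixed on the carrier's floor: inner diameter 44 mm, outer 49 mm, 7 mm high, open at the top; origin at the centre of its underside, 6 mm above the table, the level on which the 28 mm bottle stands in it. The rings form a row along the carrier's x axis, at -70, 0 and +70 mm, their order changing from start to start.
- ring_medium: The medium black ring, fixed on the carrier's floor: inner diameter 54 mm, outer 59 mm, 7 mm high, open at the top; origin at the centre of its underside, 6 mm above the table, the level on which the 38 mm bottle stands in it. The rings form a row along the carrier's x axis, at -70, 0 and +70 mm, their order changing from start to start.
- ring_large: The large black ring, fixed on the carrier's floor: inner diameter 64 mm, outer 69 mm, 7 mm high, open at the top; origin at the centre of its underside, 6 mm above the table, the level on which the 48 mm bottle stands in it. The rings form a row along the carrier's x axis, at -70, 0 and +70 mm, their order changing from start to start.
- carrier: Lower tier of the carrier: grey floor 250 (x) by 140 (y) by 6 mm thick, fixed to the table; origin at its centre at table level, z up. At x = +-115, y = +-60 mm stand posts: 16 mm columns whose shoulders, 78 mm above the table, bear the upper tier, each with a tapered 9 mm pin on top that ends 94 mm above the table.
- tier_handle (a point): Centre of the black handle bar (100 mm along x, 14 mm wide in y, 14 mm high) of the upper tier: a loose aluminium plate 250 (x) by 140 (y) by 8 mm, about 0.3 kg, flat on the table at the start. Bar centre: 45 mm above the plate's underside, over its balance point; pinch it across y. Holes of 14.5 mm at x = +-115, y = +-60 mm go over the pins, either way round. Small black dots are only marks.

How it is judged (in metres and radians):
On the way:
1. all three round bottles stand in their own rings, while the upper tier is not yet on the carrier (horizontal distance between bottle_small_c and ring_small below 0.01 m and z of bottle_small_c in the frame of carrier between 0.034 and 0.042 m and angle between each of bottle_small_c, bottle_medium_c, bottle_large_c's own z axis and vertical below 0.12 rad and horizontal distance between bottle_medium_c and ring_medium below 0.01 m and z of bottle_medium_c in the frame of carrier between 0.034 and 0.042 m and horizontal distance between bottle_large_c and ring_large below 0.01 m and z of bottle_large_c in the frame of carrier between 0.034 and 0.042 m and horizontal distance between tier_handle and carrier above 0.05 m), for 0.2 s.
At the end, for the whole second after the job is handed in: Round bottles upright (0.12 rad) on the carrier floor, each within 10 mm of the centre of its own ring; upper tier on the shoulders (centred to 8 mm, height to 4 mm, aligned to 0.1 rad, tilt under 0.04 rad); square bottles upright, within 30 mm of their starts (horizontal distance between bottle_small_c and ring_small below 0.01 m and z of bottle_small_c in the frame of carrier between 0.034 and 0.042 m and angle between each of bottle_small_c, bottle_medium_c, bottle_large_c's own z axis and vertical below 0.12 rad and horizontal distance between bottle_medium_c and ring_medium below 0.01 m and z of bottle_medium_c in the frame of carrier between 0.034 and 0.042 m and horizontal distance between bottle_large_c and ring_large below 0.01 m and z of bottle_large_c in the frame of carrier between 0.034 and 0.042 m and horizontal distance between tier_handle and carrier below 0.008 m and z of tier_handle in the frame of carrier between 0.119 and 0.127 m and angle between the x axis of tier_handle and the x axis of carrier, either way round below 0.1 rad and angle between tier_handle's own z axis and vertical below 0.04 rad and distance of each of square_small_c, square_large_c from where it was at the start of the episode below 0.03 m and angle between each of square_small_c, square_large_c's own z axis and vertical below 0.15 rad); the robot touches nothing.
It fails at once if a square bottle is moved more than 30 mm or tipped (distance of any of square_small_c, square_large_c from where it was at the start of the episode above 0.03 m or angle between any of square_small_c, square_large_c's own z axis and vertical above 0.5 rad).
It also fails if it takes over 112 s, if anything falls off the work surface, if the arm or the gripper's body presses on something with over 40 N, if the wrist force passes 120 N, or if a joint passes its speed limit or range.

## Working session

There is one attempt and no reset: what is moved stays moved. The work goes in short steps, Python scripts to look and compute and a shell command to move; the robot and the scene stay as the last step left them, time stands still between calls to the robot, and variables do not carry over. Pictures are saved under pics/ and viewed, at most 14 in all, crops included, and the job is handed in when it is done.

```bash
mkdir -p pics; ls; python3 - <<'E'
from cell import telemetry,cams
import cv2
print(telemetry.get_state())
for n in ["scene","top"]:
    im=cams.snapshot(n); cv2.imwrite(f"pics/{n}0.png",im); print(n,cams.camera_params(n))
print(cams.camera_params("wrist"))
E
```

```text
pics
{'clock': 0.0, 'q': array([-7.00147084e+01,  1.58471657e+01,  8.62967894e+01,  7.16227535e-04,
        7.79626596e+01, -6.93235747e+00]), 'dq': array([-0.06488643,  0.02928881, -0.07582163,  0.02150009,  0.02316693,
       -0.00407447]), 'tau': array([ 2.60993955e-03, -4.16772008e+01, -2.45804286e+01, -2.20462300e-05,
        1.08812749e-02,  2.47172164e-05]), 'tool_pos': array([ 0.26011268, -0.51215606,  0.21403338]), 'tcp_rot': array([-1.79894249e+02, -1.35631920e-02,  2.69174865e+01]), 'wrist_force': array([ 0.72849605, -0.51927053,  0.20055573]), 'moment': array([-0.00138118,  0.00331606,  0.00769694]), 'finger_force': 0.0, 'finger_gap': 1.0019581421246058}
scene {'fx': 519.6829724596794, 'fy': 519.6829724596794, 'cx': 317.0181688060514, 'cy': 190.07168684366957, 'pose': array([[-0.52205605, -0.4685792 ,  0.71266473,  1.32620883],
       [ 0.85290756, -0.28924638,  0.43460929,  0.47649079],
       [ 0.00248682,  0.83472754,  0.55065756,  0.67765514],
       [ 0.        ,  0.        ,  0.        ,  1.        ]])}
top {'fx': 376.38402927266156, 'fy': 376.38402927266156, 'cx': 
[... 160 characters left out ...]
01, -7.88175829e-02,  2.17682500e-02,
        -6.45122491e-04],
       [ 5.34694835e-03,  2.02828116e-01,  9.79199758e-01,
         9.17311518e-01],
       [ 0.00000000e+00,  0.00000000e+00,  0.00000000e+00,
         1.00000000e+00]])}
{'fx': 322.4166439192151, 'fy': 322.4166439192151, 'cx': 322.60358735813764, 'cy': 200.58322891468157, 'tool_from_camera': array([[ 1.66931208e-04,  9.61671736e-01,  2.74203289e-01,
         7.08842632e-02],
       [ 9.99999963e-01, -2.19058308e-04,  1.59483798e-04,
         3.29043836e-04],
       [ 2.13437570e-04,  2.74203252e-01, -9.61671738e-01,
        -1.58428692e-01],
       [ 0.00000000e+00,  0.00000000e+00,  0.00000000e+00,
         1.00000000e+00]])}
```

View pics/top0.png

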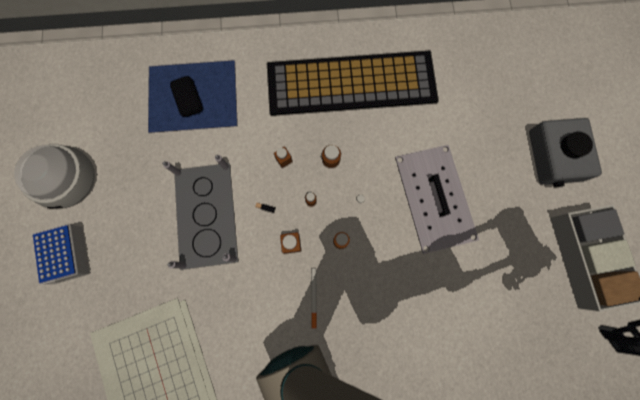

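View pics/scene0.png

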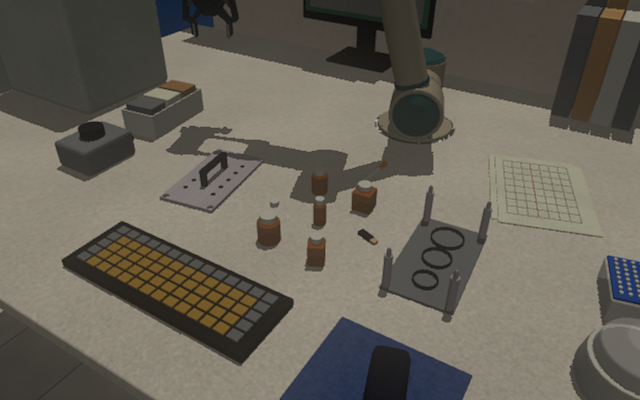

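The top view shows the carrier at about (205,215), with rings small/medium/large at (203,187), (205,214) and (207,243). Round bottles appear at (332,155), (311,199) and (342,240), squares at (283,156) and (290,242), and the tier at (436,197). Next I'll enlarge this region and estimate positions.

```bash
cat > h.py <<'E'
import numpy as np, cv2
from scipy.spatial.transform import Rotation as R
from cell import telemetry,cams
def tcp():
    s=telemetry.get_state(); T=np.eye(4)
    T[:3,:3]=R.from_euler('xyz',s['tcp_rot'],degrees=True).as_matrix(); T[:3,3]=s['tool_pos']; return T
def snap(n,name=None):
    c=cams.camera_params(n); P=c['pose'] if n!='wrist' else tcp()@c['tool_from_camera']
    im=cams.snapshot(n)
    if name: cv2.imwrite(f'pics/{name}.png',im)
    return im,c,P
def cast(c,P,uv,z):
    uv=np.atleast_2d(np.array(uv,float))
    d=np.c_[(uv[:,0]-c['cx'])/c['fx'],-(uv[:,1]-c['cy'])/c['fy'],-np.ones(len(uv))]@P[:3,:3].T
    return P[:3,3]+d*((z-P[2,3])/d[:,2])[:,None]
def proj(c,P,X):
    p=(np.atleast_2d(X)-P[:3,3])@P[:3,:3]
    return np.c_[c['cx']+c['fx']*p[:,0]/-p[:,2],c['cy']-c['fy']*p[:,1]/-p[:,2]]
E
python3 - <<'E'
from h import *
im=cv2.imread('pics/top0.png'); c=cams.camera_params('top');P=c['pose']
crop=im[130:270,150:490]; cv2.imwrite('pics/topc.png',cv2.resize(crop,(790,325),interpolation=cv2.INTER_CUBIC))
print(cast(c,P,[(203,187),(205,214),(207,243)],.012).round(3))
print(cast(c,P,[(283,152),(331,150),(311,195),(290,241),(342,239)],.064).round(3))
print(cast(c,P,[(435,190)],.05).round(3))
E
```

```text
[[0.607 0.273 0.012]
 [0.539 0.27  0.012]
 [0.469 0.266 0.012]]
[[ 0.664  0.067  0.064]
 [ 0.66  -0.047  0.064]
 [ 0.555  0.009  0.064]
 [ 0.453  0.064  0.064]
 [ 0.448 -0.053  0.064]]
[[ 0.546 -0.284  0.05 ]]
```

View pics/topc.png

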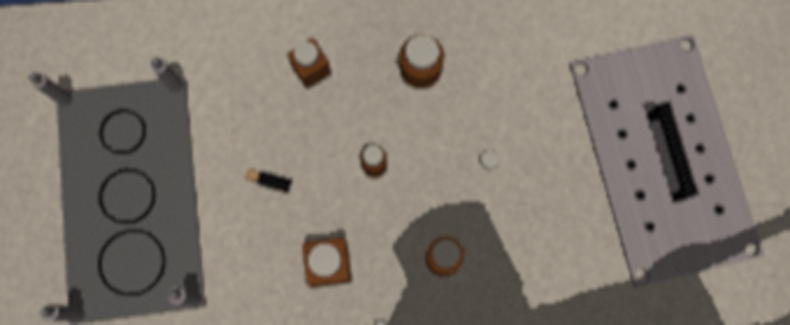

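```bash
python3 -m handwheel '[{"offset":[400,-240,-46],"delta_rot":[0,0,24],"jaw":85},{"offset":[400,-240,-46],"delta_rot":[0,0,24],"jaw":85},{"offset":[400,-240,-46],"delta_rot":[0,0,24],"jaw":85},{"offset":[400,-240,-46],"delta_rot":[0,0,24],"jaw":85},{"offset":[517,-312,-46],"delta_rot":[0,0,24],"jaw":85},{"offset":[517,-312,-46],"delta_rot":[0,0,24],"jaw":85},{"offset":[517,-312,-46],"delta_rot":[0,0,24],"jaw":85},{"offset":[517,-312,-46],"delta_rot":[0,0,24],"jaw":85},{"offset":[517,-312,-46],"delta_rot":[0,0,24],"jaw":85},{"offset":[517,-312,-46],"delta_rot":[0,0,24],"jaw":85},{"offset":[517,-312,-46],"delta_rot":[0,0,24],"jaw":85},{"offset":[517,-312,-46],"delta_rot":[0,0,24],"jaw":85}]'; python3 -c "
from h import *
print(tcp().round(3),telemetry.get_state()['clock'])"
```

```text
clock: 1.1
tool_pos: [0.5227, -0.0913, 0.2534]
tcp_rot: [180.0, 0.0, 2.9]
wrist_force: [0.4, -0.8, -0.9]
finger_gap: 0.993
finger_force: 0.0
[[ 0.999  0.051 -0.     0.523]
 [ 0.051 -0.999 -0.    -0.091]
 [-0.     0.    -1.     0.253]
 [ 0.     0.     0.     1.   ]] 1.1
```

```bash
python3 -m handwheel '[{"offset":[62,-88,-5],"delta_rot":[0,0,0],"jaw":85},{"offset":[62,-88,-5],"delta_rot":[0,0,0],"jaw":85},{"offset":[62,-88,-5],"delta_rot":[0,0,0],"jaw":85},{"offset":[62,-88,-5],"delta_rot":[0,0,0],"jaw":85},{"offset":[62,-88,-5],"delta_rot":[0,0,0],"jaw":85}]'; python3 - <<'E'
from h import *
im,c,P=snap('wrist','w1'); np.save('w1P.npy',P); print(tcp()[:3,3],proj(c,P,[[.607,.273,.012],[.66,-.047,.064],[.555,.009,.064],[.448,-.053,.064],[.546,-.284,.05]]).round())
E
```

```text
clock: 1.52
tool_pos: [0.5797, -0.0012, 0.2576]
tcp_rot: [180.0, 0.1, 3.1]
wrist_force: [-1.5, -1.4, -0.5]
finger_gap: 0.996
finger_force: 0.0
[ 0.57918153 -0.00226721  0.25775239] [[101. 133.]
 [371. 102.]
 [313. 196.]
 [359. 283.]
 [558. 213.]]
```

View pics/w1.png

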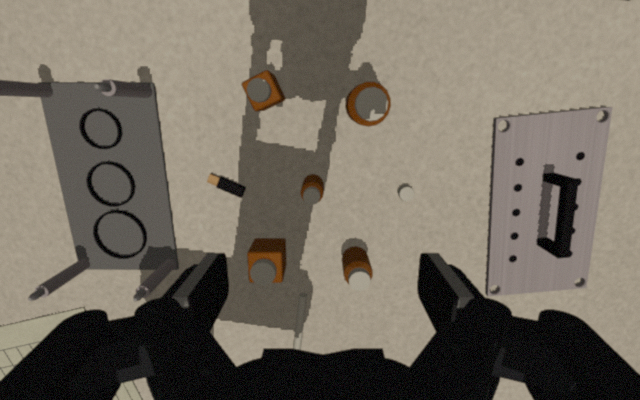

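Wrist view: large bottle cap at (372,102), small (312,194), medium (359,280), rings at (101,128), (110,184) and (120,234). The handle is at (565,215). This agrees with the top view to a few mm, so I'll fit the rings and tier holes.

```bash
cat > fit.py <<'E'
from h import *
im=cv2.imread('pics/w1.png'); c=cams.camera_params('wrist'); P=np.load('w1P.npy')
g=cv2.cvtColor(im,cv2.COLOR_BGR2GRAY)
def ell(g,box,z,c,P,thr,dmin,dmax,inv=True,k=4):
    x0,y0,x1,y1=box
    a=cv2.resize(g[y0:y1,x0:x1],None,fx=k,fy=k,interpolation=cv2.INTER_CUBIC)
    m=((a<thr) if inv else (a>thr)).astype(np.uint8)
    cs,_=cv2.findContours(m,cv2.RETR_LIST,cv2.CHAIN_APPROX_NONE); out=[]
    for q in cs:
        if len(q)<30: continue
        q=(q[:,0]+.5)/k-.5+[x0,y0]
        X=cast(c,P,q,z); (cx,cy),(d1,d2),_=cv2.fitEllipse((X[:,:2]*1000).astype(np.float32))
        if dmin<d1 and d2<dmax: out.append((round(cx,1),round(cy,1),round(d1,1),round(d2,1)))
    return out
if __name__=='__main__':
    for b in [(72,100,130,156),(78,154,142,214),(86,202,154,264)]:
        print('ring',np.percentile(g[b[1]:b[3],b[0]:b[2]],[2,50]),ell(g,b,.013,c,P,45,36,76))
    for b in [(494,116,514,136),(590,106,612,126),(484,278,504,300),(570,272,592,294)]:
        print('hole',np.percentile(g[b[1]:b[3],b[0]:b[2]],[2,50,98]),ell(g,b,.008,c,P,200,9,22,False),ell(g,b,.008,c,P,170,9,22,False))
    hsv=cv2.cvtColor(im,cv2.COLOR_BGR2HSV)
    for b in [(345,80,395,128),(298,172,328,206),(338,232,376,292)]:
        s=hsv[b[1]:b[3],b[0]:b[2]]; v=((s[...,1]>130)&(s[...,0]<20)).astype(np.uint8)
        ys,xs=np.nonzero(v); print('amber',xs.min()+b[0],xs.max()+b[0],ys.min()+b[1],ys.max()+b[1])
E
python3 fit.py
```

```text
ring [ 7. 90.] [(612.2, 272.2, 40.2, 42.8), (612.0, 272.7, 47.8, 50.8)]
ring [ 7. 90.] [(543.1, 268.7, 49.7, 52.7), (542.8, 269.2, 57.6, 61.2)]
ring [ 6. 90.] [(474.0, 265.2, 59.0, 62.7), (473.6, 265.7, 67.5, 71.5)]
hole [ 52.96 129.   156.  ] [] []
hole [ 51.78 131.   157.  ] [] []
hole [ 50.78 130.   157.22] [] []
hole [ 53.66 135.5  159.  ] [] []
amber 346 389 82 125
amber 301 322 175 198
amber 343 371 247 281
```

```bash
cat >> h.py <<'E'
def go(x,y,z,yaw=None):
    T=tcp(); d=T[:3,:3].T@(np.array([x,y,z])-T[:3,3])*1000
    y0=np.degrees(np.arctan2(T[1,0],T[0,0]))
    print('offset',d.round(1),'rotz',None if yaw is None else round(y0-yaw,1),'yaw',round(y0,2),'tcp',T[:3,3].round(4))
E
python3 - <<'E'
from h import *
c=cams.camera_params('wrist'); P=np.load('w1P.npy')
print(cast(c,P,[(372,102),(312,194),(359,280)],.064).round(4),cast(c,P,[(367.5,103.5)],.046).round(4))
x,y,_=cast(c,P,[(372,102)],.064)[0]; go(x,y,.12); go(x,y,.025)
E
```

```text
[[ 0.6596 -0.0482  0.064 ]
 [ 0.557   0.0099  0.064 ]
 [ 0.4515 -0.0523  0.064 ]] [[ 0.6582 -0.046   0.046 ]]
offset [ 78.2  50.  137.6] rotz None yaw 2.99 tcp [ 0.5792 -0.0023  0.2578]
offset [ 78.3  49.9 232.6] rotz None yaw 2.99 tcp [ 0.5792 -0.0023  0.2578]
```

```bash
python3 -m handwheel '[{"offset":[78,49,60],"delta_rot":[0,0,0],"jaw":85},{"offset":[78,49,100],"delta_rot":[0,0,0],"jaw":85},{"offset":[78,49,140],"delta_rot":[0,0,0],"jaw":85},{"offset":[78,49,180],"delta_rot":[0,0,0],"jaw":85},{"offset":[78,49,205],"delta_rot":[0,0,0],"jaw":85},{"offset":[78,49,220],"delta_rot":[0,0,0],"jaw":85},{"offset":[78,49,232],"delta_rot":[0,0,0],"jaw":85},{"offset":[78,49,232],"delta_rot":[0,0,0],"jaw":85},{"offset":[78,49,232],"delta_rot":[0,0,0],"jaw":60},{"offset":[78,49,232],"delta_rot":[0,0,0],"jaw":50},{"offset":[78,49,232],"delta_rot":[0,0,0],"jaw":40},{"offset":[78,49,232],"delta_rot":[0,0,0],"jaw":40}]';python3 -m handwheel '[{"offset":[0,0,0],"delta_rot":[0,0,0],"jaw":40},{"offset":[0,0,0],"delta_rot":[0,0,0],"jaw":40},{"offset":[0,0,0],"delta_rot":[0,0,0],"jaw":40},{"offset":[0,0,0],"delta_rot":[0,0,0],"jaw":40}]'
```

```text
clock: 2.57
tool_pos: [0.6616, -0.0478, 0.0294]
tcp_rot: [179.9, -0.3, 2.9]
wrist_force: [-2.0, -0.6, 13.3]
finger_gap: 0.475
finger_force: 17.6
clock: 2.9
tool_pos: [0.6617, -0.0478, 0.03]
tcp_rot: [179.9, -0.3, 2.9]
wrist_force: [-1.4, -1.0, 6.9]
finger_gap: 0.471
finger_force: 10.0
```

```bash
python3 - <<'E'
from h import *
im,c,P=snap('wrist','w2')
im,c,P=snap('scene');cv2.imwrite('pics/s2.png',cv2.resize(im[130:300,200:480],(784,476)))
E
```

```text
(no output)
```

View pics/w2.png

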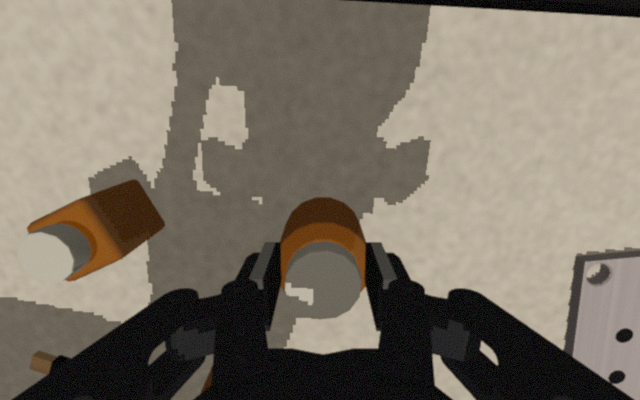

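View pics/s2.png

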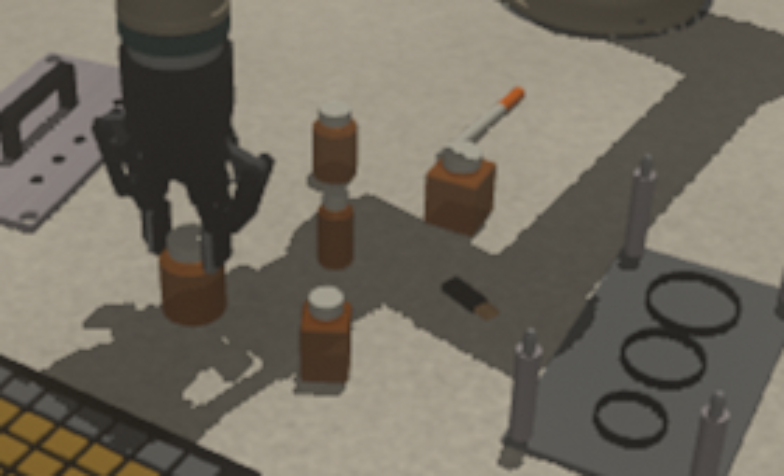

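The views show the pads hugging the bottle's upper body, with the cap at (322,280) between them. The grip force is low, so I'll close further.

```bash
python3 -m handwheel '[{"offset":[0,0,-3],"delta_rot":[0,0,0],"jaw":20},{"offset":[0,0,-5],"delta_rot":[0,0,0],"jaw":20},{"offset":[0,0,-5],"delta_rot":[0,0,0],"jaw":20},{"offset":[0,0,-5],"delta_rot":[0,0,0],"jaw":20}]'
```

```text
clock: 3.33
tool_pos: [0.6604, -0.0473, 0.033]
tcp_rot: [180.0, -0.1, 2.9]
wrist_force: [-1.2, -0.2, 7.9]
finger_gap: 0.376
finger_force: 78.3
```

```bash
python3 -m handwheel '[{"offset":[0,0,-10],"delta_rot":[0,0,0],"jaw":20},{"offset":[0,0,-20],"delta_rot":[0,0,0],"jaw":20},{"offset":[0,0,-30],"delta_rot":[0,0,0],"jaw":20},{"offset":[0,0,-30],"delta_rot":[0,0,0],"jaw":20}]'
python3 - <<'E'
from h import *
im,c,P=snap('wrist'); a=im[180:400,200:440]
im,_,_=snap('scene');b=im[180:270,220:320]
cv2.imwrite('pics/m3.png',np.hstack([cv2.resize(a,(440,400)),cv2.resize(b,(360,400))]))
# predicted lowest pad point: tip centre at tcp+11mm
T=tcp(); X=(T@np.array([[0,24,z,1] for z in(-19,-8,0,11)]+[[0,-24,z,1] for z in (-8,11)]).reshape(-1,4).astype(float).T*1.).T if 0 else None
for y in(-.024,.024):
  for z in(-.019,-.008,.011):
    print(y,z,proj(c,P,(T@[0,y,z,1])[:3]).round())
E
```

```text
clock: 3.67
tool_pos: [0.6619, -0.0475, 0.0642]
tcp_rot: [179.9, -0.3, 2.9]
wrist_force: [1.1, 0.8, 0.0]
finger_gap: 0.369
finger_force: 76.4
-0.024 -0.019 [[273. 264.]]
-0.024 -0.008 [[276. 254.]]
-0.024 0.011 [[281. 240.]]
0.024 -0.019 [[372. 264.]]
0.024 -0.008 [[369. 254.]]
0.024 0.011 [[364. 240.]]
```

View pics/m3.png

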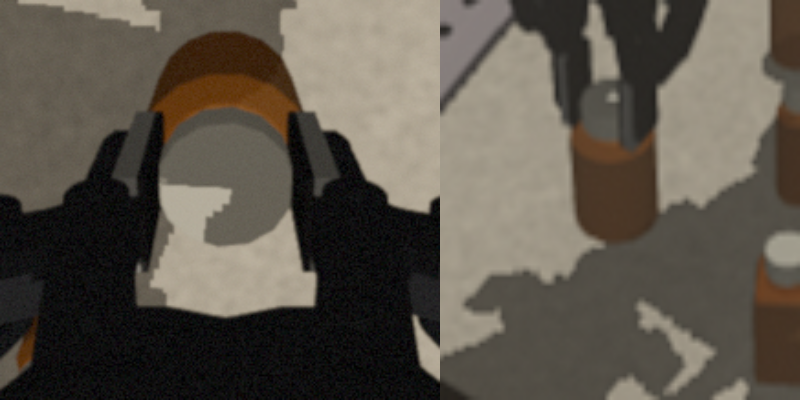

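The pads look level with the cap while gripping about 32 mm. I'll compute where the bottle actually sits relative to the TCP.

```bash
python3 - <<'E'
from h import *
c=cams.camera_params('wrist'); T=tcp(); P=T@c['tool_from_camera']
for z in(.064,.08,.094): print(z,cast(c,P,(324,281),z).round(4), 'w', (cast(c,P,(359,281),z)-cast(c,P,(288,281),z))[0].round(4))
s=telemetry.get_state(); print(s['wrist_force'],s['tool_pos'],s['tcp_rot'])
# triangulate with scene: cap top approx in crop
cs=cams.camera_params('scene')
print(proj(cs,cs['pose'],[[.6605,-.047,z] for z in (0,.03,.064,.094)]).round(1))
im,_,_=snap('top'); cv2.imwrite('pics/t4.png',cv2.resize(im[120:260,240:380],(700,600))[:])
im,_,_=snap('scene'); cv2.imwrite('pics/s4.png',cv2.resize(im[175:265,225:325],(666,600)))
E
```

```text
0.064 [[ 0.6414 -0.0489  0.064 ]] w [ 0.002  -0.0386  0.    ]
0.08 [[ 0.6506 -0.0484  0.08  ]] w [ 0.0018 -0.0346  0.    ]
0.094 [[ 0.6586 -0.0479  0.094 ]] w [ 0.0016 -0.0312  0.    ]
[-0.77995313 -0.65066452 -1.64463972] [ 0.66060015 -0.04736667  0.06223178] [ 1.79974490e+02 -8.47765162e-02  2.91761677e+00]
[[268.4 239.5]
 [267.6 228. ]
 [266.8 214.5]
 [266.  202.2]]
```

View pics/s4.png

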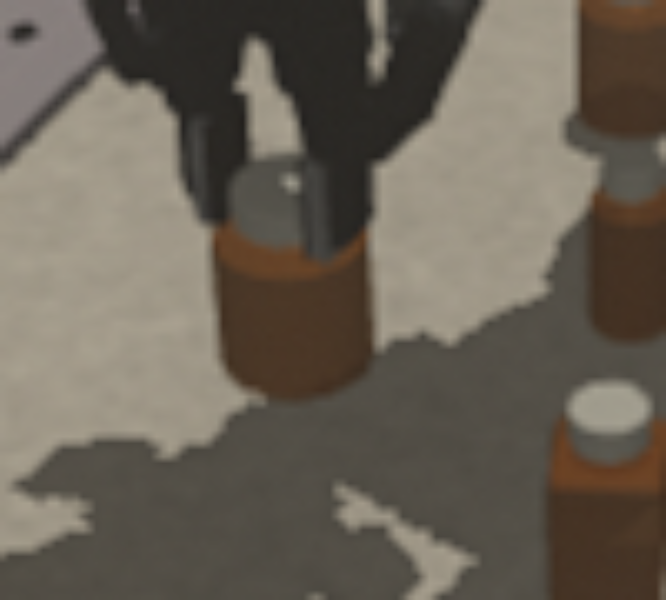

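```bash
python3 - <<'E'
from h import *
cs=cams.camera_params('scene'); c=cams.camera_params('wrist'); T=tcp(); P=T@c['tool_from_camera']
for z in (-.02,-.01,0,.011):
  X=(T@[.011,-.016,z,1])[:3]; Y=(T@[.011,.016,z,1])[:3]
  print(z,proj(cs,cs['pose'],X).round(1),proj(cs,cs['pose'],Y).round(1),proj(c,P,X).round(1))
E
```

```text
-0.02 [[270.3 212.4]] [[256.7 207.9]] [[288.5 242.9]]
-0.01 [[270.5 216.5]] [[257. 212.]] [[290.6 234.8]]
0 [[270.8 220.6]] [[257.3 216. ]] [[292.5 227.6]]
0.011 [[271.  225.1]] [[257.6 220.4]] [[294.2 220.6]]
```

The bottle is lifted, upright and held by its cap, about 2 mm behind the TCP in x. The pad tips sit about 17 mm behind the TCP, so later grasps must go deeper. Now to its ring.

```bash
python3 -c "
from h import *
go(.4755,.266,.15,2.9);go(.4755,.266,.039,2.9)"
```

```text
offset [-168.1 -322.2  -88.7] rotz 0.0 yaw 2.92 tcp [ 0.6597 -0.0472  0.0611]
offset [-168.  -322.2   22.3] rotz 0.0 yaw 2.92 tcp [ 0.6597 -0.0472  0.0611]
```

```bash
python3 -m handwheel '[{"offset":[0,0,-40],"delta_rot":[0,0,0],"jaw":20},{"offset":[0,0,-75],"delta_rot":[0,0,0],"jaw":20},{"offset":[-15,-30,-90],"delta_rot":[0,0,0],"jaw":20},{"offset":[-34,-64,-90],"delta_rot":[0,0,0],"jaw":20},{"offset":[-50,-96,-90],"delta_rot":[0,0,0],"jaw":20},{"offset":[-67,-128,-90],"delta_rot":[0,0,0],"jaw":20},{"offset":[-84,-160,-90],"delta_rot":[0,0,0],"jaw":20},{"offset":[-101,-192,-90],"delta_rot":[0,0,0],"jaw":20},{"offset":[-118,-224,-90],"delta_rot":[0,0,0],"jaw":20},{"offset":[-134,-256,-90],"delta_rot":[0,0,0],"jaw":20},{"offset":[-151,-288,-90],"delta_rot":[0,0,0],"jaw":20},{"offset":[-168,-322,-90],"delta_rot":[0,0,0],"jaw":20}]';python3 -m handwheel '[{"offset":[0,0,0],"delta_rot":[0,0,0],"jaw":20},{"offset":[0,0,0],"delta_rot":[0,0,0],"jaw":20},{"offset":[0,0,0],"delta_rot":[0,0,0],"jaw":20}]'
python3 - <<'E'
from h import *
T=[tcp()[:3,3]]; im,c,P=snap('wrist','w5'); T.append(tcp()[:3,3]); snap('top','t5'); T.append(tcp()[:3,3]);print(T); go(.4755,.266,.039,2.9); np.save('w5P.npy',P)
print(proj(c,P,[[.4735,.2655,.013],[.543,.269,.013]]).round())
E
```

```text
clock: 4.87
tool_pos: [0.4745, 0.2667, 0.1509]
tcp_rot: [180.0, 0.1, 2.9]
wrist_force: [0.6, 0.5, -1.8]
finger_gap: 0.376
finger_force: 76.7
clock: 5.12
tool_pos: [0.4758, 0.2656, 0.1511]
tcp_rot: [179.9, 0.0, 3.0]
wrist_force: [-0.1, -0.1, -1.6]
finger_gap: 0.376
finger_force: 76.7
[array([0.47576766, 0.26561567, 0.15105283]), array([0.47621231, 0.26512941, 0.15109675]), array([0.47646187, 0.26482091, 0.15114016])]
offset [ -0.9  -1.3 112.1] rotz -0.0 yaw 2.86 tcp [0.4765 0.2648 0.1511]
[[323. 189.]
 [323. 113.]]
```

View pics/w5.png

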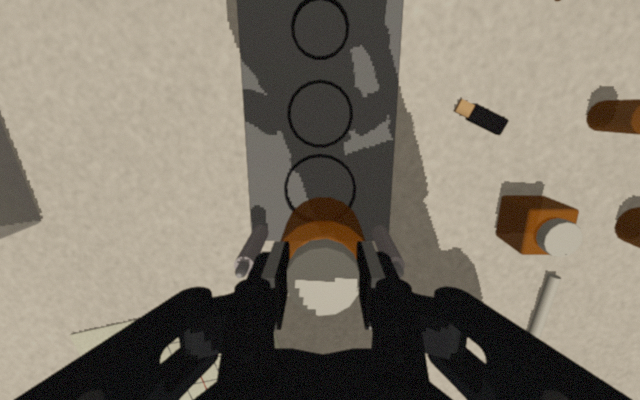

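```bash
python3 - <<'E'
from fit import *
im=cv2.imread('pics/w5.png'); P=np.load('w5P.npy'); g=cv2.cvtColor(im,cv2.COLOR_BGR2GRAY)
for t in (30,40): print(ell(g,(282,74,360,152),.013,c,P,t,36,76), ell(g,(286,0,354,64),.013,c,P,t,36,76))
print(cast(c,P,[(323,275)],.15+.032).round(4),cast(c,P,(320.5,188),.013).round(4))
E
```

```text
[(541.6, 271.8, 53.2, 53.3), (541.6, 271.8, 57.1, 57.1)] [(610.3, 275.2, 45.0, 45.8)]
[(541.7, 271.8, 52.5, 52.6), (541.6, 271.9, 57.9, 57.9)] [(610.3, 275.2, 45.0, 46.2)]
[[0.4763 0.2657 0.182 ]] [[0.4743 0.2677 0.013 ]]
```

```bash
python3 -m handwheel '[{"offset":[-3,-2.5,35],"delta_rot":[0,0,0],"jaw":20},{"offset":[-3,-2.5,65],"delta_rot":[0,0,0],"jaw":20},{"offset":[-3,-2.5,90],"delta_rot":[0,0,0],"jaw":20},{"offset":[-3,-2.5,100],"delta_rot":[0,0,0],"jaw":20},{"offset":[-3,-2.5,106],"delta_rot":[0,0,0],"jaw":20},{"offset":[-3,-2.5,110],"delta_rot":[0,0,0],"jaw":20},{"offset":[-3,-2.5,112],"delta_rot":[0,0,0],"jaw":20},{"offset":[-3,-2.5,112],"delta_rot":[0,0,0],"jaw":20}]'
```

```text
clock: 5.88
tool_pos: [0.4738, 0.2682, 0.0402]
tcp_rot: [-180.0, -0.1, 2.9]
wrist_force: [0.3, -0.1, -1.2]
finger_gap: 0.376
finger_force: 76.7
```

```bash
python3 -m handwheel '[{"offset":[0,0,1.5],"delta_rot":[0,0,0],"jaw":20},{"offset":[0,0,3],"delta_rot":[0,0,0],"jaw":20},{"offset":[0,0,3],"delta_rot":[0,0,0],"jaw":20}]'
```

```text
clock: 6.13
tool_pos: [0.4737, 0.2685, 0.039]
tcp_rot: [-180.0, -0.2, 2.9]
wrist_force: [-2.8, -0.6, 9.0]
finger_gap: 0.377
finger_force: 79.4
```

Contact at about 9 N, so the bottle is on the floor. Release and rise.

```bash
python3 -m handwheel '[{"offset":[0,0,-2],"delta_rot":[0,0,0],"jaw":40},{"offset":[0,0,-2],"delta_rot":[0,0,0],"jaw":60},{"offset":[0,0,-2],"delta_rot":[0,0,0],"jaw":85},{"offset":[0,0,-2],"delta_rot":[0,0,0],"jaw":85},{"offset":[0,0,-30],"delta_rot":[0,0,0],"jaw":85},{"offset":[0,0,-70],"delta_rot":[0,0,0],"jaw":85},{"offset":[0,0,-110],"delta_rot":[0,0,0],"jaw":85},{"offset":[0,0,-150],"delta_rot":[0,0,0],"jaw":85},{"offset":[0,0,-150],"delta_rot":[0,0,0],"jaw":85},{"offset":[0,0,-150],"delta_rot":[0,0,0],"jaw":85}]'
python3 - <<'E'
from h import *
im,c,P=snap('wrist','w6'); print(proj(c,P,[[.473,.268,.07],[.473,.268,.013]]).round())
go(.4515,-.0523,.15,2.9);go(.4515,-.0523,.010,2.9)
im2,_,_=snap('top')
cv2.imwrite('pics/m6.png',np.hstack([cv2.resize(im[150:350,200:440],(400,333)),cv2.resize(im2[150:290,160:328],(400,333))]))
E
```

```text
clock: 6.97
tool_pos: [0.4745, 0.2689, 0.1891]
tcp_rot: [-179.9, -0.3, 2.9]
wrist_force: [-0.1, -0.1, -0.6]
finger_gap: 0.999
finger_force: 0.0
[[324. 194.]
 [324. 181.]]
offset [-37.7 319.   36.7] rotz 0.0 yaw 2.92 tcp [0.4729 0.2682 0.1869]
offset [-37.9 319.  176.7] rotz 0.0 yaw 2.92 tcp [0.4729 0.2682 0.1869]
```

View pics/m6.png

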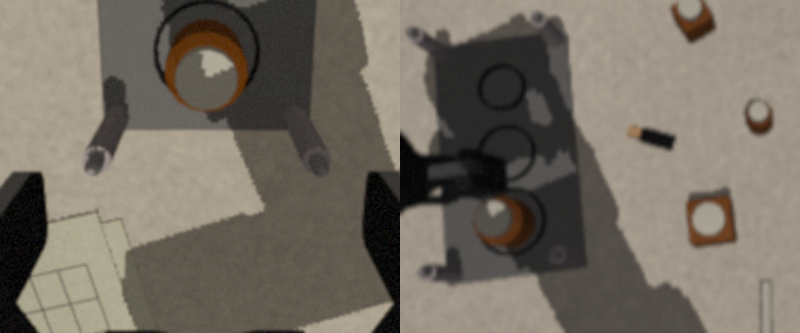

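The large bottle stands upright inside its ring (crop (207,75), ring around it). Next the medium bottle, gripped deeper.

```bash
python3 -m handwheel '[{"offset":[-5,40,20],"delta_rot":[0,0,0],"jaw":85},{"offset":[-10,80,37],"delta_rot":[0,0,0],"jaw":85},{"offset":[-14,120,37],"delta_rot":[0,0,0],"jaw":85},{"offset":[-19,160,37],"delta_rot":[0,0,0],"jaw":85},{"offset":[-24,200,37],"delta_rot":[0,0,0],"jaw":85},{"offset":[-28,240,37],"delta_rot":[0,0,0],"jaw":85},{"offset":[-33,280,37],"delta_rot":[0,0,0],"jaw":85},{"offset":[-38,319,37],"delta_rot":[0,0,0],"jaw":85},{"offset":[-38,319,37],"delta_rot":[0,0,0],"jaw":85},{"offset":[-38,319,37],"delta_rot":[0,0,0],"jaw":85},{"offset":[-38,319,37],"delta_rot":[0,0,0],"jaw":85}]'
python3 - <<'E'
from h import *
im,c,P=snap('wrist','w7'); np.save('w7P.npy',P)
a=[tcp()[:3,3]]
hsv=cv2.cvtColor(im,cv2.COLOR_BGR2HSV); m=((hsv[...,1]>130)&(hsv[...,0]<20)).astype(np.uint8)
n,l,st,ce=cv2.connectedComponentsWithStats(m)
for i in range(1,n):
    if st[i,4]>150: print(st[i],ce[i].round())
print(proj(c,P,[[.4515,-.0523,.064],[.4515,-.0523,0]]).round(),a)
cv2.imwrite('pics/w7c.png',im[150:400,160:480])
E
```

```text
clock: 7.98
tool_pos: [0.4499, -0.0519, 0.1479]
tcp_rot: [-179.9, 0.2, 2.8]
wrist_force: [-0.6, 0.9, 0.5]
finger_gap: 0.997
finger_force: 0.0
[230  39  43  42 668] [258.  65.]
[ 153  153   72   58 2249] [198. 176.]
[302 166  44  43 790] [324. 182.]
[240 326  12  28 270] [245. 339.]
[[324. 200.]
 [324. 182.]] [array([ 0.45014796, -0.05131576,  0.14823446])]
```

View pics/w7c.png

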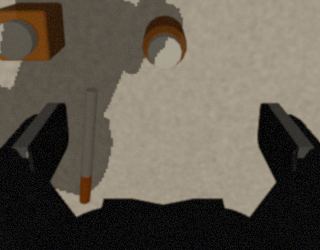

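```bash
python3 - <<'E'
from h import *
c=cams.camera_params('wrist'); P=np.load('w7P.npy')
print(cast(c,P,[(250,240),(245,350)],.008).round(3),cast(c,P,(327,200),.064).round(4))
go(.452,-.054,.010,2.9)
E
```

```text
[[0.391 0.018 0.008]
 [0.258 0.026 0.008]] [[ 0.452  -0.0548  0.064 ]]
offset [  2.1   3.  138.2] rotz 0.0 yaw 2.94 tcp [ 0.4501 -0.0513  0.1482]
```

```bash
python3 -m handwheel '[{"offset":[2,3,35],"delta_rot":[0,0,0],"jaw":85},{"offset":[2,3,70],"delta_rot":[0,0,0],"jaw":85},{"offset":[2,3,100],"delta_rot":[0,0,0],"jaw":85},{"offset":[2,3,120],"delta_rot":[0,0,0],"jaw":85},{"offset":[2,3,130],"delta_rot":[0,0,0],"jaw":85},{"offset":[2,3,137],"delta_rot":[0,0,0],"jaw":85},{"offset":[2,3,137],"delta_rot":[0,0,0],"jaw":85},{"offset":[2,3,137],"delta_rot":[0,0,0],"jaw":85}]'; python3 -m handwheel '[{"offset":[0,0,0],"delta_rot":[0,0,0],"jaw":60},{"offset":[0,0,0],"delta_rot":[0,0,0],"jaw":45},{"offset":[0,0,0],"delta_rot":[0,0,0],"jaw":25},{"offset":[0,0,0],"delta_rot":[0,0,0],"jaw":25},{"offset":[0,0,0],"delta_rot":[0,0,0],"jaw":25},{"offset":[0,0,0],"delta_rot":[0,0,0],"jaw":25}]'
```

```text
clock: 8.7
tool_pos: [0.4534, -0.0543, 0.0124]
tcp_rot: [-180.0, 0.0, 3.0]
wrist_force: [0.7, 0.4, 0.4]
finger_gap: 0.991
finger_force: 0.0
clock: 9.2
tool_pos: [0.4538, -0.0554, 0.0136]
tcp_rot: [180.0, -0.1, 2.9]
wrist_force: [-0.6, 2.3, 6.4]
finger_gap: 0.419
finger_force: 59.3
```

```bash
python3 -m handwheel '[{"offset":[0,0,-5],"delta_rot":[0,0,0],"jaw":25},{"offset":[0,0,-35],"delta_rot":[0,0,0],"jaw":25},{"offset":[0,0,-75],"delta_rot":[0,0,0],"jaw":25},{"offset":[0,0,-115],"delta_rot":[0,0,0],"jaw":25},{"offset":[0,0,-115],"delta_rot":[0,0,0],"jaw":25},{"offset":[0,0,-115],"delta_rot":[0,0,0],"jaw":25}]'
python3 - <<'E'
from h import *
im,c,P=snap('wrist','w8'); T=tcp(); print(T[:3,3])
go(.5416,.2718,.127,2.9)
cv2.imwrite('pics/w8c.png',im[180:400,200:440])
E
```

```text
clock: 9.7
tool_pos: [0.4551, -0.0559, 0.1301]
tcp_rot: [179.9, -0.4, 2.9]
wrist_force: [-0.8, 0.7, -0.6]
finger_gap: 0.419
finger_force: 60.2
[ 0.45329308 -0.05542408  0.12814717]
offset [ 104.8 -322.3    1.1] rotz 0.0 yaw 2.91 tcp [ 0.4533 -0.0554  0.1281]
```

View pics/w8c.png

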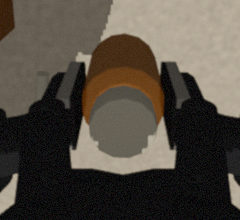

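```bash
python3 - <<'E'
from h import *
c=cams.camera_params('wrist'); T=tcp(); P=T@c['tool_from_camera']
print((cast(c,P,(323,300),T[2,3]+.0515)-T[:3,3]).round(4))
E
python3 -m handwheel '[{"offset":[13,-40,-5],"delta_rot":[0,0,0],"jaw":25},{"offset":[26,-80,-5],"delta_rot":[0,0,0],"jaw":25},{"offset":[39,-120,-5],"delta_rot":[0,0,0],"jaw":25},{"offset":[52,-160,-5],"delta_rot":[0,0,0],"jaw":25},{"offset":[65,-200,-5],"delta_rot":[0,0,0],"jaw":25},{"offset":[78,-240,-5],"delta_rot":[0,0,0],"jaw":25},{"offset":[91,-280,-5],"delta_rot":[0,0,0],"jaw":25},{"offset":[105,-322,-5],"delta_rot":[0,0,0],"jaw":25},{"offset":[105,-322,-5],"delta_rot":[0,0,0],"jaw":25},{"offset":[105,-322,-5],"delta_rot":[0,0,0],"jaw":25},{"offset":[105,-322,-5],"delta_rot":[0,0,0],"jaw":25}]'
```

```text
[[0.0012 0.0001 0.0515]]
clock: 10.67
tool_pos: [0.54, 0.2708, 0.1301]
tcp_rot: [179.9, 0.3, 3.0]
wrist_force: [-0.2, -1.0, -0.1]
finger_gap: 0.418
finger_force: 60.3
```

```bash
python3 -m handwheel '[{"offset":[0,-1,35],"delta_rot":[0,0,0],"jaw":25},{"offset":[0,-1,65],"delta_rot":[0,0,0],"jaw":25},{"offset":[0,-1,90],"delta_rot":[0,0,0],"jaw":25},{"offset":[0,-1,100],"delta_rot":[0,0,0],"jaw":25},{"offset":[0,-1,106],"delta_rot":[0,0,0],"jaw":25},{"offset":[0,-1,110],"delta_rot":[0,0,0],"jaw":25},{"offset":[0,-1,110],"delta_rot":[0,0,0],"jaw":25},{"offset":[0,-1,110],"delta_rot":[0,0,0],"jaw":25}]'; python3 -m handwheel '[{"offset":[0,0,2],"delta_rot":[0,0,0],"jaw":25},{"offset":[0,0,2],"delta_rot":[0,0,0],"jaw":25}]'
```

```text
clock: 11.33
tool_pos: [0.5427, 0.2726, 0.0237]
tcp_rot: [-180.0, -0.1, 2.9]
wrist_force: [-0.6, 0.3, 0.1]
finger_gap: 0.416
finger_force: 60.3
clock: 11.5
tool_pos: [0.5423, 0.2728, 0.0214]
tcp_rot: [-180.0, -0.1, 2.9]
wrist_force: [-0.9, -1.3, -0.8]
finger_gap: 0.417
finger_force: 60.3
```

```bash
python3 -m handwheel '[{"offset":[-1,0,1],"delta_rot":[0,0,0],"jaw":25},{"offset":[-1,0,2.5],"delta_rot":[0,0,0],"jaw":25},{"offset":[-1,0,2.5],"delta_rot":[0,0,0],"jaw":25}]'; python3 -m handwheel '[{"offset":[0,0,1],"delta_rot":[0,0,0],"jaw":25},{"offset":[0,0,2],"delta_rot":[0,0,0],"jaw":25}]'
```

```text
clock: 11.75
tool_pos: [0.541, 0.2729, 0.0196]
tcp_rot: [-180.0, -0.1, 2.9]
wrist_force: [-2.2, -1.3, 7.5]
finger_gap: 0.417
finger_force: 61.1
clock: 11.92
tool_pos: [0.5411, 0.2729, 0.0195]
tcp_rot: [-180.0, -0.1, 2.9]
wrist_force: [-6.7, -1.9, 25.4]
finger_gap: 0.416
finger_force: 62.8
```

```bash
python3 -m handwheel '[{"offset":[0,0,-3],"delta_rot":[0,0,0],"jaw":40},{"offset":[0,0,-3],"delta_rot":[0,0,0],"jaw":60},{"offset":[0,0,-3],"delta_rot":[0,0,0],"jaw":80},{"offset":[0,0,-3],"delta_rot":[0,0,0],"jaw":80},{"offset":[0,0,-30],"delta_rot":[0,0,0],"jaw":80},{"offset":[0,0,-70],"delta_rot":[0,0,0],"jaw":80},{"offset":[0,0,-110],"delta_rot":[0,0,0],"jaw":80},{"offset":[0,0,-130],"delta_rot":[0,0,0],"jaw":80},{"offset":[0,0,-130],"delta_rot":[0,0,0],"jaw":80},{"offset":[0,0,-130],"delta_rot":[0,0,0],"jaw":80}]'
python3 - <<'E'
from h import *
im,c,P=snap('wrist','w9');np.save('w9P.npy',P)
hsv=cv2.cvtColor(im,cv2.COLOR_BGR2HSV); m=((hsv[...,1]>130)&(hsv[...,0]<20)).astype(np.uint8)
n,l,st,ce=cv2.connectedComponentsWithStats(m)
for i in range(1,n):
    if st[i,4]>150: print(st[i],ce[i].round())
print(proj(c,P,[[.541,.272,.07],[.541,.272,.006]]).round())
go(.557,.0095,.15,2.9)
E
```

```text
clock: 12.75
tool_pos: [0.5413, 0.2728, 0.147]
tcp_rot: [-180.0, -0.1, 2.9]
wrist_force: [-0.3, -0.3, -0.1]
finger_gap: 0.933
finger_force: 0.0
[ 540   19   84   65 2848] [576.  55.]
[300 173  47  47 910] [323. 190.]
[ 580  173   60   41 1569] [610. 191.]
[ 297  235   57   57 1635] [324. 257.]
[ 494  259   76   58 2756] [525. 283.]
[[324. 206.]
 [324. 187.]]
offset [  3.4 263.4  -4.6] rotz 0.0 yaw 2.92 tcp [0.5402 0.2724 0.1453]
```

```bash
python3 -m handwheel '[{"offset":[0,40,-5],"delta_rot":[0,0,0],"jaw":80},{"offset":[1,80,-5],"delta_rot":[0,0,0],"jaw":80},{"offset":[1,120,-5],"delta_rot":[0,0,0],"jaw":80},{"offset":[2,160,-5],"delta_rot":[0,0,0],"jaw":80},{"offset":[2,200,-5],"delta_rot":[0,0,0],"jaw":80},{"offset":[3,240,-5],"delta_rot":[0,0,0],"jaw":80},{"offset":[3,263,-5],"delta_rot":[0,0,0],"jaw":80},{"offset":[3,263,-5],"delta_rot":[0,0,0],"jaw":80},{"offset":[3,263,-5],"delta_rot":[0,0,0],"jaw":80},{"offset":[3,263,-5],"delta_rot":[0,0,0],"jaw":80}]'
python3 - <<'E'
from h import *
im,c,P=snap('wrist','w10')
x,y=proj(c,P,[[.557,.0095,.064]])[0].astype(int); print(x,y)
cv2.imwrite('pics/w10c.png',cv2.resize(im[y-50:y+50,x-60:x+60],(480,400)))
np.save('w10P.npy',P)
E
```

```text
clock: 13.63
tool_pos: [0.556, 0.0107, 0.1493]
tcp_rot: [-179.9, 0.2, 2.9]
wrist_force: [-0.2, 0.4, -0.1]
finger_gap: 0.933
finger_force: 0.0
324 200
```

View pics/w10c.png

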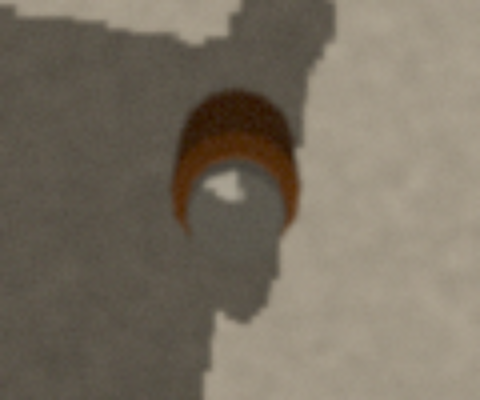

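```bash
python3 - <<'E'
from h import *
c=cams.camera_params('wrist'); P=np.load('w10P.npy')
p=cast(c,P,(323,202),.064)[0]; print(p); go(p[0],p[1],.011,2.9)
E
```

```text
[0.55591225 0.01072993 0.064     ]
offset [1.000e-01 6.000e-01 1.387e+02] rotz 0.1 yaw 2.96 tcp [0.5562 0.0112 0.1497]
```

```bash
python3 -m handwheel '[{"offset":[0,0,35],"delta_rot":[0,0,0],"jaw":80},{"offset":[0,0,70],"delta_rot":[0,0,0],"jaw":80},{"offset":[0,0,100],"delta_rot":[0,0,0],"jaw":75},{"offset":[0,0,120],"delta_rot":[0,0,0],"jaw":75},{"offset":[0,0,130],"delta_rot":[0,0,0],"jaw":70},{"offset":[0,0,138],"delta_rot":[0,0,0],"jaw":70},{"offset":[0,0,138],"delta_rot":[0,0,0],"jaw":70},{"offset":[0,0,138],"delta_rot":[0,0,0],"jaw":70}]'; python3 -m handwheel '[{"offset":[0,0,0],"delta_rot":[0,0,0],"jaw":50},{"offset":[0,0,0],"delta_rot":[0,0,0],"jaw":35},{"offset":[0,0,0],"delta_rot":[0,0,0],"jaw":15},{"offset":[0,0,0],"delta_rot":[0,0,0],"jaw":15},{"offset":[0,0,0],"delta_rot":[0,0,0],"jaw":15},{"offset":[0,0,0],"delta_rot":[0,0,0],"jaw":15},{"offset":[0,0,0],"delta_rot":[0,0,0],"jaw":15}]'; python3 -m handwheel '[{"offset":[0,0,-5],"delta_rot":[0,0,0],"jaw":15},{"offset":[0,0,-35],"delta_rot":[0,0,0],"jaw":15},{"offset":[0,0,-75],"delta_rot":[0,0,0],"jaw":15},{"offset":[0,0,-115],"delta_rot":[0,0,0],"jaw":15},{"offset":[0,0,-120],"delta_rot":[0,0,0],"jaw":15},{"offset":[0,0,-120],"delta_rot":[0,0,0],"jaw":15},{"offset":[0,0,-120],"delta_rot":[0,0,0],"jaw":15}]'
python3 - <<'E'
from h import *
im,c,P=snap('wrist','w11'); T=tcp();np.save('w11P.npy',P)
go(.610,.2752,.131,2.9)
x,y=proj(c,P,[T[:3,3]+[0,0,.053]])[0].astype(int); print(x,y)
cv2.imwrite('pics/w11c.png',cv2.resize(im[y-70:y+50,x-72:x+72],(480,400)))
E
```

```text
clock: 14.35
tool_pos: [0.5578, 0.0106, 0.0135]
tcp_rot: [180.0, -0.1, 3.0]
wrist_force: [-0.0, 0.5, 1.2]
finger_gap: 0.821
finger_force: 0.0
clock: 14.93
tool_pos: [0.5578, 0.0101, 0.0142]
tcp_rot: [180.0, -0.1, 2.9]
wrist_force: [1.2, -0.0, 6.1]
finger_gap: 0.295
finger_force: 58.8
clock: 15.52
tool_pos: [0.5565, 0.01, 0.1329]
tcp_rot: [180.0, 0.0, 2.9]
wrist_force: [-0.4, -0.5, -1.6]
finger_gap: 0.297
finger_force: 59.2
offset [  67.7 -262.     0.6] rotz 0.0 yaw 2.92 tcp [0.5557 0.0101 0.1317]
322 305
```

View pics/w11c.png

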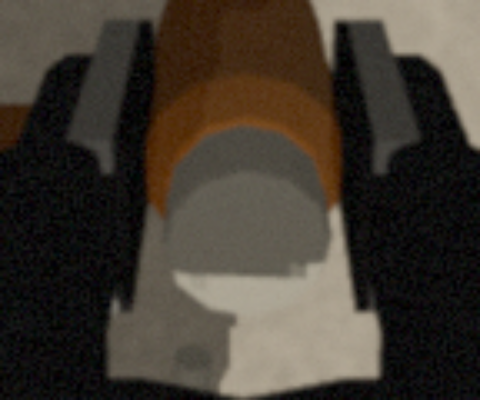

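Held by the body and upright, the cap centred in the jaws. Move over the small ring.

```bash
python3 -m handwheel '[{"offset":[10,-40,-5],"delta_rot":[0,0,0],"jaw":15},{"offset":[21,-80,-5],"delta_rot":[0,0,0],"jaw":15},{"offset":[31,-120,-5],"delta_rot":[0,0,0],"jaw":15},{"offset":[41,-160,-5],"delta_rot":[0,0,0],"jaw":15},{"offset":[52,-200,-5],"delta_rot":[0,0,0],"jaw":15},{"offset":[62,-240,-5],"delta_rot":[0,0,0],"jaw":15},{"offset":[69,-262,-5],"delta_rot":[0,0,0],"jaw":15},{"offset":[69,-262,-5],"delta_rot":[0,0,0],"jaw":15},{"offset":[69,-262,-5],"delta_rot":[0,0,0],"jaw":15},{"offset":[69,-262,-5],"delta_rot":[0,0,0],"jaw":15},{"offset":[69,-262,-5],"delta_rot":[0,0,0],"jaw":15}]'; python3 -c "
from h import *
go(.611,.2755,.0235,2.9)
im,c,P=snap('wrist','w12'); print(proj(c,P,[[.610,.2752,.013]]))
from fit import ell
g=cv2.cvtColor(im,cv2.COLOR_BGR2GRAY)
print([ell(g,(270,120,380,260),.013,c,P,t,36,60) for t in (25,35,45)])
go(.611,.2755,.0235,2.9)
"
```

```text
clock: 16.48
tool_pos: [0.6117, 0.2736, 0.1367]
tcp_rot: [179.9, 0.2, 2.8]
wrist_force: [-0.0, 0.1, -0.8]
finger_gap: 0.298
finger_force: 59.3
offset [ -0.3  -2.1 113.2] rotz -0.1 yaw 2.85 tcp [0.6117 0.2736 0.1367]
[[320.83750612 191.81038794]]
[[(612.4, 275.4, 45.5, 45.9)], [(612.8, 275.4, 42.1, 43.0), (612.1, 275.5, 47.7, 48.6)], [(612.9, 275.4, 41.3, 42.2), (612.1, 275.5, 48.6, 49.5)]]
offset [ -0.8  -2.1 113.7] rotz -0.1 yaw 2.83 tcp [0.6121 0.2735 0.1372]
```

```bash
python3 -m handwheel '[{"offset":[0.5,-2,35],"delta_rot":[0,0,0],"jaw":15},{"offset":[0.5,-2,65],"delta_rot":[0,0,0],"jaw":15},{"offset":[0.5,-2,90],"delta_rot":[0,0,0],"jaw":15},{"offset":[0.5,-2,102],"delta_rot":[0,0,0],"jaw":15},{"offset":[0.5,-2,110],"delta_rot":[0,0,0],"jaw":15},{"offset":[0.5,-2,112],"delta_rot":[0,0,0],"jaw":15},{"offset":[0.5,-2,112],"delta_rot":[0,0,0],"jaw":15}]'; python3 -m handwheel '[{"offset":[0,0,1.5],"delta_rot":[0,0,0],"jaw":15},{"offset":[0,0,3],"delta_rot":[0,0,0],"jaw":15},{"offset":[0,0,3],"delta_rot":[0,0,0],"jaw":15}]'
```

```text
clock: 17.12
tool_pos: [0.6137, 0.2769, 0.0265]
tcp_rot: [-180.0, -0.1, 2.9]
wrist_force: [-0.5, 0.0, -0.8]
finger_gap: 0.302
finger_force: 59.3
clock: 17.37
tool_pos: [0.6136, 0.2775, 0.024]
tcp_rot: [-180.0, -0.1, 2.9]
wrist_force: [0.0, 0.1, 0.6]
finger_gap: 0.3
finger_force: 59.3
```

```bash
python3 -m handwheel '[{"offset":[0,1,1.5],"delta_rot":[0,0,0],"jaw":15},{"offset":[0,1,3],"delta_rot":[0,0,0],"jaw":15},{"offset":[0,1,3],"delta_rot":[0,0,0],"jaw":15}]'; python3 -m handwheel '[{"offset":[0,0,1],"delta_rot":[0,0,0],"jaw":15},{"offset":[0,0,1],"delta_rot":[0,0,0],"jaw":15}]'
```

```text
clock: 17.62
tool_pos: [0.6134, 0.2763, 0.0203]
tcp_rot: [-180.0, -0.1, 2.9]
wrist_force: [0.3, -1.3, 0.3]
finger_gap: 0.299
finger_force: 59.3
clock: 17.78
tool_pos: [0.6136, 0.2764, 0.0202]
tcp_rot: [-180.0, -0.1, 2.9]
wrist_force: [-0.9, -0.4, 5.6]
finger_gap: 0.3
finger_force: 59.9
```

```bash
python3 -m handwheel '[{"offset":[0,0,-1],"delta_rot":[0,0,0],"jaw":30},{"offset":[0,0,-1],"delta_rot":[0,0,0],"jaw":50},{"offset":[0,0,-1],"delta_rot":[0,0,0],"jaw":70},{"offset":[0,0,-1],"delta_rot":[0,0,0],"jaw":70},{"offset":[0,0,-30],"delta_rot":[0,0,0],"jaw":70},{"offset":[0,0,-70],"delta_rot":[0,0,0],"jaw":70},{"offset":[0,0,-110],"delta_rot":[0,0,0],"jaw":70},{"offset":[0,0,-150],"delta_rot":[0,0,0],"jaw":70},{"offset":[-30,0,-180],"delta_rot":[0,0,0],"jaw":70},{"offset":[-30,0,-180],"delta_rot":[0,0,0],"jaw":70},{"offset":[-30,0,-180],"delta_rot":[0,0,0],"jaw":70}]'
python3 - <<'E'
from h import *
im,c,P=snap('wrist','w13');np.save('w13P.npy',P)
cv2.imwrite('pics/w13c.png',cv2.resize(im[30:330,200:440],(480,600)))
print(proj(c,P,[[.612,.2755,.07],[.5425,.272,.07],[.4735,.2685,.07],[.5425+.1149+.003,.272+.0058-.06,.094]]).round())
go(.546,-.284,.2,18)
E
```

```text
clock: 18.7
tool_pos: [0.5832, 0.2752, 0.2017]
tcp_rot: [-179.9, -0.3, 3.0]
wrist_force: [-0.0, 0.2, -0.6]
finger_gap: 0.82
finger_force: 0.0
[[324. 158.]
 [324. 230.]
 [324. 294.]
 [401. 105.]]
offset [-65.5 556.2  -0.7] rotz -15.1 yaw 2.94 tcp [0.5829 0.2748 0.1995]
```

View pics/w13c.png

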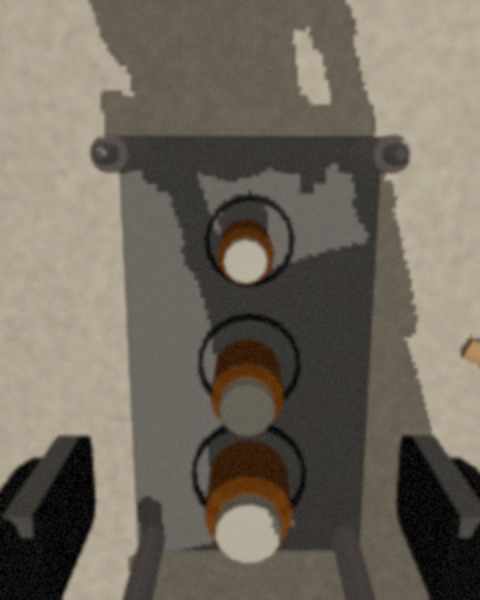

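All three bottles stand within their rings; pins are at about (252,106) and (397,106). I'll compute the carrier pose from the rings and pins.

```bash
python3 - <<'E'
from h import *
from fit import ell
c=cams.camera_params('wrist');P=np.load('w13P.npy'); im=cv2.imread('pics/w13.png'); g=cv2.cvtColor(im,cv2.COLOR_BGR2GRAY)
for z in (.078,.094): 
    X=cast(c,P,[(252.5,106.3),(397.5,106.5)],z); print(z,X.round(4),X.mean(0).round(4),np.linalg.norm(X[0]-X[1]))
print(cast(c,P,[(324.5,129.5+20),(324.5,211)],.013).round(4))
cv2.imwrite('pics/w13p.png',np.hstack([cv2.resize(im[90:125,235:270],(400,400),interpolation=cv2.INTER_CUBIC),cv2.resize(im[90:125,380:415],(400,400),interpolation=cv2.INTER_CUBIC)]))
E
```

```text
0.078 [[0.6533 0.3384 0.078 ]
 [0.6595 0.2166 0.078 ]] [0.6564 0.2775 0.078 ] 0.12193317398081341
0.094 [[0.6533 0.335  0.094 ]
 [0.6591 0.2201 0.094 ]] [0.6562 0.2776 0.094 ] 0.11502591786300975
[[0.6128 0.2753 0.013 ]
 [0.5439 0.2716 0.013 ]]
```

View pics/w13p.png

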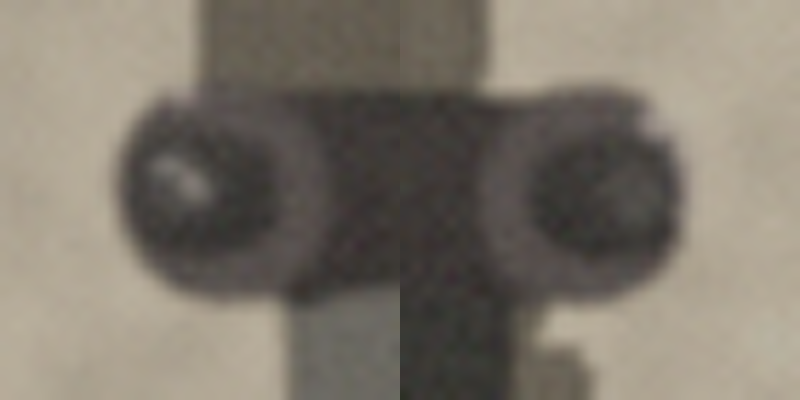

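```bash
python3 -m handwheel '[{"offset":[-5,40,0],"delta_rot":[0,0,0],"jaw":60},{"offset":[-10,80,0],"delta_rot":[0,0,0],"jaw":60},{"offset":[-14,120,0],"delta_rot":[0,0,-3],"jaw":60},{"offset":[-19,160,0],"delta_rot":[0,0,-6],"jaw":60},{"offset":[-24,200,0],"delta_rot":[0,0,-9],"jaw":60},{"offset":[-28,240,0],"delta_rot":[0,0,-12],"jaw":60},{"offset":[-33,280,0],"delta_rot":[0,0,-15],"jaw":60},{"offset":[-38,320,0],"delta_rot":[0,0,-15],"jaw":60},{"offset":[-43,360,0],"delta_rot":[0,0,-15],"jaw":60},{"offset":[-47,400,0],"delta_rot":[0,0,-15],"jaw":60},{"offset":[-52,440,0],"delta_rot":[0,0,-15],"jaw":60},{"offset":[-57,480,0],"delta_rot":[0,0,-15],"jaw":60}]'; python3 -m handwheel '[{"offset":[10,40,0],"delta_rot":[0,0,0],"jaw":60},{"offset":[11,75,0],"delta_rot":[0,0,0],"jaw":60},{"offset":[11,75,0],"delta_rot":[0,0,0],"jaw":60},{"offset":[11,75,0],"delta_rot":[0,0,0],"jaw":60},{"offset":[11,75,0],"delta_rot":[0,0,0],"jaw":60}]'
python3 - <<'E'
from h import *
im,c,P=snap('wrist','w14');np.save('w14P.npy',P); T=tcp(); print(T[:3,3])
cv2.imwrite('pics/w14b.png',im)
E
```

```text
clock: 19.75
tool_pos: [0.5495, -0.2095, 0.1963]
tcp_rot: [-179.8, 0.2, 17.9]
wrist_force: [-0.0, 0.3, -0.5]
finger_gap: 0.702
finger_force: 0.0
clock: 20.17
tool_pos: [0.5832, -0.275, 0.1965]
tcp_rot: [-179.8, 0.2, 17.9]
wrist_force: [0.3, 0.9, -0.2]
finger_gap: 0.706
finger_force: 0.0
[ 0.58329489 -0.27435067  0.19717278]
```

View pics/w14b.png

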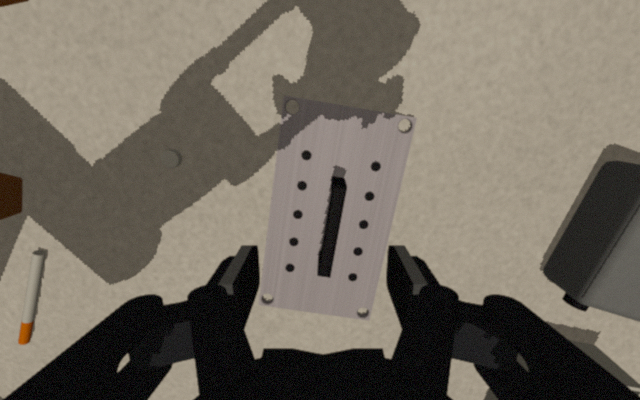

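The wrist view shows holes at (292,105), (405,125), (267,298) and (362,312), and the bar from (338,178) to (325,275). I count 17 pictures viewed, over the limit of 14, so from here on I use numbers only.

```bash
python3 - <<'E'
from h import *
c=cams.camera_params('wrist');P=np.load('w14P.npy'); im=cv2.imread('pics/w14.png'); g=cv2.cvtColor(im,cv2.COLOR_BGR2GRAY)
H=cast(c,P,[(292,105),(405,125),(267,298),(362,312)],.008); print(H.round(4),H.mean(0).round(4))
print([round(np.linalg.norm(H[a]-H[b]),4) for a,b in((0,1),(2,3),(0,2),(1,3))])
d=(H[0]+H[1]-H[2]-H[3]); print('yaw',np.degrees(np.arctan2(d[1],d[0])))
b=(300,150,360,290); m=(g[b[1]:b[3],b[0]:b[2]]<45).astype(np.uint8)
cs,_=cv2.findContours(m,cv2.RETR_EXTERNAL,cv2.CHAIN_APPROX_NONE); q=max(cs,key=cv2.contourArea)[:,0]+[b[0],b[1]]
X=cast(c,P,q,.052)[:,:2].astype(np.float32)*1000; print('bar',cv2.minAreaRect(X))
E
```

```text
[[ 0.6437 -0.2215  0.008 ]
 [ 0.6608 -0.3398  0.008 ]
 [ 0.4164 -0.2563  0.008 ]
 [ 0.4338 -0.3738  0.008 ]] [ 0.5387 -0.2979  0.008 ]
[np.float64(0.1195), np.float64(0.1188), np.float64(0.23), np.float64(0.2295)]
yaw 8.620931730462631
bar ((542.9683837890625, -295.79949951171875), (106.17574310302734, 14.555411338806152), 8.814886093139648)
```

```bash
python3 -c "
from h import *
go(.540,-.2975,.1,8.7)"
```

```text
offset [-48.1   9.   97.3] rotz 9.2 yaw 17.93 tcp [ 0.5833 -0.2744  0.1972]
```

```bash
python3 -m handwheel '[{"offset":[-30,5,20],"delta_rot":[0,0,6],"jaw":60},{"offset":[-48,9,50],"delta_rot":[0,0,9.2],"jaw":60},{"offset":[-48,9,80],"delta_rot":[0,0,9.2],"jaw":60},{"offset":[-48,9,90],"delta_rot":[0,0,9.2],"jaw":60},{"offset":[-48,9,90],"delta_rot":[0,0,9.2],"jaw":60},{"offset":[-48,9,90],"delta_rot":[0,0,9.2],"jaw":60}]'
python3 - <<'E'
from h import *
im,c,P=snap('wrist','w15'); g=cv2.cvtColor(im,cv2.COLOR_BGR2GRAY); T=tcp(); print(proj(c,P,[[.54,-.2975,.052]]),np.linalg.inv(T)[:3]@[.54,-.2975,.052,1])
u,v=proj(c,P,[[.54,-.2975,.052]])[0].astype(int)
# bar columns on a few rows (dark runs) within +-60 px
for r in range(v-60,v+50,12):
    row=np.nonzero(g[r,u-60:u+60]<45)[0]+u-60; 
    if len(row):
        L=cast(c,P,[(row.min(),r),(row.max(),r)],.052); l=(L-T[:3,3])@T[:3,:3]
        print(r,row.min(),row.max(),len(row),(l[:,:2]*1000).round(1).tolist())
go(.540,-.2975,.02,8.7)
E
```

```text
clock: 20.72
tool_pos: [0.5419, -0.2979, 0.1094]
tcp_rot: [-180.0, -0.0, 8.8]
wrist_force: [0.8, -0.3, 1.4]
finger_gap: 0.704
finger_force: 0.0
[[321.7839772  215.81456495]] [-0.00264922 -0.00159352  0.05847191]
155 314 332 19 [[40.2, -6.8], [40.2, 5.3]]
167 314 370 20 [[32.1, -6.8], [32.1, 31.0]]
179 314 331 18 [[23.9, -6.9], [23.9, 4.7]]
191 314 331 18 [[15.4, -7.0], [15.4, 4.8]]
203 273 373 39 [[6.8, -35.6], [6.8, 34.1]]
215 315 331 17 [[-2.0, -6.4], [-2.0, 4.9]]
227 315 331 17 [[-11.1, -6.4], [-11.1, 5.0]]
239 274 371 38 [[-20.3, -36.0], [-20.2, 33.9]]
251 315 331 17 [[-29.7, -6.6], [-29.7, 5.1]]
263 315 330 16 [[-39.3, -6.6], [-39.3, 4.4]]
offset [-2.7 -1.6 90.5] rotz 0.1 yaw 8.8 tcp [ 0.5427 -0.2986  0.1105]
```

```bash
python3 -m handwheel '[{"offset":[-2.5,-1,35],"delta_rot":[0,0,0],"jaw":60},{"offset":[-2.5,-1,60],"delta_rot":[0,0,0],"jaw":60},{"offset":[-2.5,-1,75],"delta_rot":[0,0,0],"jaw":50},{"offset":[-2.5,-1,85],"delta_rot":[0,0,0],"jaw":45},{"offset":[-2.5,-1,88],"delta_rot":[0,0,0],"jaw":40},{"offset":[-2.5,-1,88],"delta_rot":[0,0,0],"jaw":40},{"offset":[-2.5,-1,88],"delta_rot":[0,0,0],"jaw":40}]'
python3 - <<'E'
from h import *
im,c,P=snap('wrist','w16'); T=tcp(); g=cv2.cvtColor(im,cv2.COLOR_BGR2GRAY)
for z in(-.025,-.015,-.005,.011): print(z,[proj(c,P,(T@[.011,y,z,1])[:3])[0].round().tolist() for y in(-.02,.02)])
# bright pad column: scan column profiles
for u in (268,272,276,280,284): print(u,g[225:260:2,u].tolist())
E
```

```text
clock: 21.35
tool_pos: [0.54, -0.2989, 0.0225]
tcp_rot: [179.9, -0.1, 8.7]
wrist_force: [-1.0, 0.2, 0.8]
finger_gap: 0.468
finger_force: 0.0
-0.025 [[278.0, 248.0], [368.0, 248.0]]
-0.015 [[281.0, 239.0], [365.0, 239.0]]
-0.005 [[284.0, 231.0], [362.0, 231.0]]
0.011 [[287.0, 221.0], [359.0, 221.0]]
268 [99, 94, 159, 169, 168, 167, 167, 170, 162, 72, 66, 70, 71, 73, 67, 72, 68, 68]
272 [97, 113, 128, 167, 166, 166, 166, 166, 163, 75, 73, 69, 66, 57, 36, 27, 10, 16]
276 [93, 149, 136, 124, 127, 121, 159, 167, 158, 22, 16, 17, 21, 18, 21, 13, 24, 14]
280 [97, 96, 95, 95, 118, 166, 167, 166, 165, 123, 100, 91, 88, 89, 82, 68, 64, 62]
284 [99, 93, 96, 98, 96, 160, 169, 168, 170, 167, 169, 167, 168, 167, 169, 167, 167, 164]
```

```bash
python3 -m handwheel '[{"offset":[0,0,5],"delta_rot":[0,0,0],"jaw":40},{"offset":[0,0,10],"delta_rot":[0,0,0],"jaw":40},{"offset":[0,0,10],"delta_rot":[0,0,0],"jaw":40},{"offset":[0,0,10],"delta_rot":[0,0,0],"jaw":25},{"offset":[0,0,10],"delta_rot":[0,0,0],"jaw":10},{"offset":[0,0,10],"delta_rot":[0,0,0],"jaw":3},{"offset":[0,0,10],"delta_rot":[0,0,0],"jaw":3},{"offset":[0,0,10],"delta_rot":[0,0,0],"jaw":3},{"offset":[0,0,10],"delta_rot":[0,0,0],"jaw":3},{"offset":[0,0,10],"delta_rot":[0,0,0],"jaw":3}]'
```

```text
clock: 22.23
tool_pos: [0.5388, -0.2984, 0.0112]
tcp_rot: [180.0, -0.0, 8.7]
wrist_force: [-0.1, -1.0, 1.4]
finger_gap: 0.152
finger_force: 59.8
```

```bash
python3 -m handwheel '[{"offset":[0,0,-5],"delta_rot":[0,0,0],"jaw":3},{"offset":[0,0,-25],"delta_rot":[0,0,0],"jaw":3},{"offset":[0,0,-60],"delta_rot":[0,0,0],"jaw":3},{"offset":[0,0,-95],"delta_rot":[0,0,0],"jaw":3},{"offset":[0,0,-130],"delta_rot":[0,0,0],"jaw":3},{"offset":[0,0,-150],"delta_rot":[0,0,0],"jaw":3},{"offset":[0,0,-150],"delta_rot":[0,0,2],"jaw":3},{"offset":[0,0,-150],"delta_rot":[0,0,4],"jaw":3},{"offset":[0,0,-150],"delta_rot":[0,0,5.8],"jaw":3},{"offset":[0,0,-150],"delta_rot":[0,0,5.8],"jaw":3},{"offset":[0,0,-150],"delta_rot":[0,0,5.8],"jaw":3}]'; python3 - <<'E'
from h import *
go(.5420,.2717,.161,2.9)
im,c,P=snap('wrist','w17'); T=tcp(); np.save('w17P.npy',P);np.save('w17T.npy',T)
# expected far holes and plate edges in tool frame: plate top z = +0.0705-? 
zt=-.0335+.037
for n,p in {'holeL':(.115,-.06,zt),'holeR':(.115,.06,zt),'nearL':(-.115,-.06,zt),'nearR':(-.115,.06,zt),'edge':(.125,0,zt)}.items(): print(n,proj(c,P,(T@[*p,1])[:3]).round())
E
```

```text
clock: 23.15
tool_pos: [0.5382, -0.2979, 0.1607]
tcp_rot: [-180.0, 0.0, 3.0]
wrist_force: [0.5, -0.5, -2.3]
finger_gap: 0.15
finger_force: 59.4
offset [  33.2 -568.6    0. ] rotz 0.1 yaw 2.97 tcp [ 0.5382 -0.2979  0.1607]
holeL [[189.   5.]]
holeR [[458.   5.]]
nearL [[229. 410.]]
nearR [[417. 410.]]
edge [[323. -20.]]
```

```bash
cat > plate.py <<'E'
import sys
from h import *
def run(name):
    im=cv2.imread(f'pics/{name}.png'); P=np.load(f'{name}P.npy'); T=np.load(f'{name}T.npy'); c=cams.camera_params('wrist')
    hsv=cv2.cvtColor(im,cv2.COLOR_BGR2LAB).astype(int); b=cv2.GaussianBlur(im,(3,3),0).astype(float)
    ty=b[...,0]-b[...,2]   # blue-red: plate is bluish relative to table
    zt=.0035; out=[]
    for x in np.arange(.03,.105,.01):
        l=[]
        for s in(-1,1):
            ys=np.arange(.055,.085,.0005)*s
            uv=proj(c,P,(T@np.c_[np.full(len(ys),x),ys,np.full(len(ys),zt),np.ones(len(ys))].T).T[:,:3]).astype(np.float32)
            v=cv2.remap(ty.astype(np.float32),uv[None,:,0],uv[None,:,1],cv2.INTER_LINEAR)[0]
            d=np.abs(np.gradient(cv2.GaussianBlur(v[None],(9,1),2)[0])); l.append(round(ys[d.argmax()]*1000,1))
        out.append([round(x*1000),*l,round(sum(l)/2,1)])
    print(np.array(out)); return im,c,P,T
if __name__=='__main__':
    im,c,P,T=run(sys.argv[1]); g=cv2.cvtColor(im,cv2.COLOR_BGR2GRAY)
    print(g[0:30:2,170:210:3]); print(g[0:30:2,438:478:3])
E
python3 plate.py w17
```

```text
[[ 30.  -67.   69.5   1.2]
 [ 40.  -66.5  69.5   1.5]
 [ 50.  -70.5  69.5  -0.5]
 [ 60.  -70.   69.5  -0.2]
 [ 70.  -70.   69.5  -0.2]
 [ 80.  -80.5  69.5  -5.5]
 [ 90.  -70.   69.5  -0.2]
 [100.  -70.   69.5  -0.2]]
[[ 97  86  68  70  66 147 190 189 193 194 194 114  97 100]
 [ 94  83  65  68  93 191 191 190 193 197 193 160  97 102]
 [ 93  80  70  72 158 192 193 191 196 198 194 188  95 100]
 [ 91  75  68  65 186 191 196 192 194 195 193 193  98 103]
 [ 92  78  69  76 187 189 195 195 190 192 192 194 114  97]
 [ 92  79  64  96 189 192 191 193 189 195 195 195 123 100]
 [ 95  81  72  92 196 194 190 190 194 198 197 195 123 102]
 [ 92  85  70  89 196 194 190 192 196 200 197 196 125  99]
 [ 97  90  74  81 196 195 191 190 197 202 199 198 110  97]
 [101  89  79  72 192 195 193 190 195 200 199 196 100 100]
 [ 95  97  91  74 178 197 195 194 195 196 197 178  96 100]
 [ 95  95  92  85 125 197 194 196 193 193 195 126  96 102]
 [ 96  92  97  90  83 184 193 193 195 194 166  98  99  97]
 [100  94  95  97  89 123 189 190 191 166 100 102 101  97]
 [100  98  97  96  96  94 112 126 112  96  98  98 100  97
[... 188 characters left out ...]
2 190 187 191 192 194 195 196 129  74  80 140 168]
 [ 97 179 188 188 190 194 194 195 196 156  70  78 141 168]
 [ 98 185 189 185 194 193 194 196 195 171  65  83 142 166]
 [ 96 187 192 189 196 195 194 196 192 169  69  89 148 168]
 [ 96 188 191 195 197 198 192 194 190 165  68 102 151 167]
 [100 183 193 197 197 194 192 192 191 149  69 119 162 167]
 [100 161 196 199 196 192 190 193 193 135  71 132 169 169]
 [ 98 113 195 197 196 188 189 191 195  98 103 150 168 170]
 [100  95 182 194 196 194 188 194 186  86 136 166 171 173]
 [ 98  97 119 193 195 192 191 192 126 126 158 167 170 174]
 [102  98  97 136 190 194 192 181 122 155 173 168 168 177]
 [102  97  96 100 116 154 152 140 167 172 173 168 169 181]]
```

```bash
python3 - <<'E'
from h import *
c=cams.camera_params('wrist'); P=np.load('w17P.npy');T=np.load('w17T.npy')
for x in(.109,.112,.115):
  for z in(.0035,.0075,.0115): print(x,z,[proj(c,P,(T@[x,y,z,1])[:3])[0].round(1).tolist() for y in(-.06,.06)])
E
```

```text
0.109 0.0035 [[190.1, 20.5], [456.5, 20.5]]
0.109 0.0075 [[193.6, 22.8], [453.0, 22.8]]
0.109 0.0115 [[196.8, 24.9], [449.7, 24.9]]
0.112 0.0035 [[189.4, 13.0], [457.2, 13.0]]
0.112 0.0075 [[192.9, 15.5], [453.7, 15.5]]
0.112 0.0115 [[196.1, 17.9], [450.4, 17.9]]
0.115 0.0035 [[188.6, 5.5], [458.0, 5.5]]
0.115 0.0075 [[192.1, 8.2], [454.5, 8.2]]
0.115 0.0115 [[195.5, 10.7], [451.1, 10.7]]
```

```bash
python3 -m handwheel '[{"offset":[1,-20,0],"delta_rot":[0,0,0],"jaw":3},{"offset":[3,-55,0],"delta_rot":[0,0,0],"jaw":3},{"offset":[6,-95,0],"delta_rot":[0,0,0],"jaw":3},{"offset":[8,-135,0],"delta_rot":[0,0,0],"jaw":3},{"offset":[11,-175,0],"delta_rot":[0,0,0],"jaw":3},{"offset":[13,-215,0],"delta_rot":[0,0,0],"jaw":3},{"offset":[16,-255,0],"delta_rot":[0,0,0],"jaw":3},{"offset":[18,-295,0],"delta_rot":[0,0,0],"jaw":3},{"offset":[21,-335,0],"delta_rot":[0,0,0],"jaw":3},{"offset":[23,-375,0],"delta_rot":[0,0,0],"jaw":3},{"offset":[25,-410,0],"delta_rot":[0,0,0],"jaw":3},{"offset":[27,-435,0],"delta_rot":[0,0,0],"jaw":3}]'; python3 -c "
from h import *
go(.544,.2718,.161,2.9)"
```

```text
clock: 24.2
tool_pos: [0.5427, 0.141, 0.1609]
tcp_rot: [-179.9, 0.0, 3.1]
wrist_force: [0.4, -0.7, -3.1]
finger_gap: 0.152
finger_force: 59.4
offset [   8.3 -130.6    0. ] rotz 0.2 yaw 3.06 tcp [0.5427 0.141  0.1609]
```

```bash
python3 -m handwheel '[{"offset":[2,-35,0],"delta_rot":[0,0,0],"jaw":3},{"offset":[4,-70,0],"delta_rot":[0,0,0],"jaw":3},{"offset":[6,-100,0],"delta_rot":[0,0,0],"jaw":3},{"offset":[8,-120,0],"delta_rot":[0,0,0],"jaw":3},{"offset":[8,-131,0],"delta_rot":[0,0,0],"jaw":3},{"offset":[8,-131,15],"delta_rot":[0,0,0],"jaw":3},{"offset":[8,-131,30],"delta_rot":[0,0,0],"jaw":3},{"offset":[8,-131,30],"delta_rot":[0,0,0],"jaw":3},{"offset":[8,-131,30],"delta_rot":[0,0,0],"jaw":3},{"offset":[8,-131,30],"delta_rot":[0,0,0],"jaw":3}]'; cat > look.py <<'E'
import sys
from plate import *
n=sys.argv[1]
T=np.mean([tcp() for _ in range(1)],0); im,c,P=snap('wrist',n); np.save(n+'P.npy',P); np.save(n+'T.npy',T)
go(.544,.2718,.131,2.9)
g=cv2.cvtColor(im,cv2.COLOR_BGR2GRAY)
print(g[0:34:2,172:214:3]); print(g[0:34:2,434:476:3])
# where should holes (mid plate) and pin tops / shoulders be, carrier centre (.542,.2717), 2.9deg
a=np.radians(2.9); r=np.array([[np.cos(a),-np.sin(a)],[np.sin(a),np.cos(a)]])
for s in(60,-60):
    p=np.array([.542,.2717])+r@np.array([.115,s/1000])
    print('pin',s,proj(c,P,[[*p,.094],[*p,.078]]).round(1).tolist(),'hole',proj(c,P,(T@[.113,-s/1000,.0075,1])[:3]).round(1))
E
python3 look.py w18
```

```text
clock: 25.03
tool_pos: [0.5452, 0.2683, 0.1315]
tcp_rot: [180.0, -0.0, 2.9]
wrist_force: [-0.6, 0.5, -1.3]
finger_gap: 0.146
finger_force: 59.4
offset [-1.3 -3.4  0.9] rotz -0.0 yaw 2.88 tcp [0.5455 0.2685 0.1319]
[[ 87  73  71  68 116 194 193 190 187 192 158  97 100 107]
 [ 85  69  72  70 185 191 189 190 188 191 185  97  99 102]
 [ 86  67  65 105 193 193 188 190 190 189 192 107  99 101]
 [ 82  67  64 167 190 191 189 190 191 192 190 133  95 105]
 [ 84  69  69 177 187 188 192 192 190 189 192 154  99 104]
 [ 84  70  65 182 187 188 191 193 192 190 190 160  99 105]
 [ 85  70  68 186 189 186 191 193 191 193 195 162  96 102]
 [ 89  75  68 186 190 193 192 192 194 196 198 158  99 102]
 [ 92  83  67 186 194 189 191 191 192 196 197 148  97 103]
 [ 96  88  70 178 198 191 190 190 193 192 196 126  99 103]
 [ 96  91  75 126 196 190 189 190 193 193 188 100  97 102]
 [ 97  95  87  89 194 188 186 192 193 193 151 102 100 105]
 [ 98  96  91  85 153 184 182 190 193 186 106 100  96 101]
 [ 96  97  98  94  93 180 181 187 184 118  99  96  99 102]
 [ 98  95  99  97  92 109 126 122  99  97 100  99 100  99]
 
[... 540 characters left out ...]
 164 193 193 193 194 193 195 196 193  77  80 143]
 [103  98 141 191 190 194 192 193 193 195 191  69 108 152]
 [102 101 113 191 192 194 193 194 193 197 178  68 126 167]
 [102  97  99 189 194 195 196 196 191 195 140  87 142 168]
 [102 100  98 156 195 195 193 193 189 194  96 125 163 168]
 [102 102  99 100 186 197 194 191 188 159 112 154 170 170]
 [104  97  98  97 119 184 190 193 183 124 146 170 169 167]
 [104  98  97 100 103 121 149 150 144 153 172 173 171 171]
 [101 101  99  99 120 174 167 166 169 173 173 172 167 169]
 [102  98  96  98 154 172 170 173 175 176 172 170 166 170]]
pin 60 [[207.4, 31.0], [216.7, 37.2]] hole [[192.5  13.3]]
pin -60 [[425.8, 31.0], [417.5, 37.2]] hole [[453.9  13.3]]
```

```bash
python3 -m handwheel '[{"offset":[-0.5,-3,5],"delta_rot":[0,0,0],"jaw":3},{"offset":[-0.5,-3,15],"delta_rot":[0,0,0],"jaw":3},{"offset":[-0.5,-3,18],"delta_rot":[0,0,0],"jaw":3},{"offset":[-0.5,-3,18],"delta_rot":[0,0,0],"jaw":3}]'
python3 - <<'E'
from h import *
X=[]
for i in range(8):
    X.append(tcp()[:3,3]); cams.snapshot('top')
X=np.array(X); print(X.mean(0).round(4),X.std(0).round(4))
E
```

```text
clock: 25.42
tool_pos: [0.543, 0.2713, 0.1115]
tcp_rot: [179.9, 0.2, 2.9]
wrist_force: [-0.7, 0.0, -2.2]
finger_gap: 0.15
finger_force: 59.4
[0.544  0.2717 0.1127] [0.0005 0.0002 0.0006]
```

```bash
python3 -m handwheel '[{"offset":[0,0,3],"delta_rot":[0,0,0],"jaw":3},{"offset":[0,0,6],"delta_rot":[0,0,0],"jaw":3},{"offset":[0,0,9],"delta_rot":[0,0,0],"jaw":3},{"offset":[0,0,9],"delta_rot":[0,0,0],"jaw":3}]'; python3 -m handwheel '[{"offset":[0,0,2],"delta_rot":[0,0,0],"jaw":3},{"offset":[0,0,4],"delta_rot":[0,0,0],"jaw":3},{"offset":[0,0,4],"delta_rot":[0,0,0],"jaw":3}]'; python3 -c "
from h import *
s=telemetry.get_state();print(s['wrist_force'],s['moment'],s['tool_pos'])"
```

```text
clock: 26.15
tool_pos: [0.5435, 0.2715, 0.103]
tcp_rot: [180.0, 0.1, 2.9]
wrist_force: [0.5, 0.1, -3.1]
finger_gap: 0.15
finger_force: 59.4
clock: 26.4
tool_pos: [0.5439, 0.2717, 0.0995]
tcp_rot: [180.0, 0.0, 2.9]
wrist_force: [0.2, -0.1, -1.8]
finger_gap: 0.152
finger_force: 59.4
[ 0.18822621 -0.12089943 -1.84806995] [ 0.01869377 -0.04541949 -0.00082864] [0.54388639 0.27165419 0.099454  ]
```

No resistance past pin height (underside ≈ 0.088 m), so the pins are in the holes. Continue down.

```bash
python3 -m handwheel '[{"offset":[0,0,2],"delta_rot":[0,0,0],"jaw":3},{"offset":[0,0,4],"delta_rot":[0,0,0],"jaw":3},{"offset":[0,0,6],"delta_rot":[0,0,0],"jaw":3},{"offset":[0,0,6],"delta_rot":[0,0,0],"jaw":3}]'; python3 -m handwheel '[{"offset":[0,0,2],"delta_rot":[0,0,0],"jaw":3},{"offset":[0,0,4],"delta_rot":[0,0,0],"jaw":3},{"offset":[0,0,4],"delta_rot":[0,0,0],"jaw":3}]'
```

```text
clock: 26.73
tool_pos: [0.5438, 0.2716, 0.0934]
tcp_rot: [180.0, 0.1, 2.9]
wrist_force: [-0.7, -1.7, -2.6]
finger_gap: 0.151
finger_force: 59.4
clock: 26.98
tool_pos: [0.5438, 0.2717, 0.0895]
tcp_rot: [180.0, 0.0, 2.9]
wrist_force: [-0.1, 0.5, -2.4]
finger_gap: 0.151
finger_force: 59.4
```

```bash
python3 -m handwheel '[{"offset":[0,0,1],"delta_rot":[0,0,0],"jaw":3},{"offset":[0,0,2],"delta_rot":[0,0,0],"jaw":3},{"offset":[0,0,2],"delta_rot":[0,0,0],"jaw":3}]'; python3 -m handwheel '[{"offset":[0,0,1],"delta_rot":[0,0,0],"jaw":3},{"offset":[0,0,1],"delta_rot":[0,0,0],"jaw":3}]'
```

```text
clock: 27.23
tool_pos: [0.5441, 0.2718, 0.0891]
tcp_rot: [-180.0, -0.0, 2.9]
wrist_force: [-2.1, -1.0, 5.2]
finger_gap: 0.151
finger_force: 60.3
clock: 27.4
tool_pos: [0.5442, 0.2718, 0.0891]
tcp_rot: [-180.0, -0.1, 2.9]
wrist_force: [-2.9, -0.5, 9.4]
finger_gap: 0.148
finger_force: 61.1
```

It seated at TCP z = 0.0891 m against 0.0895 m expected. Release and back off.

```bash
python3 -m handwheel '[{"offset":[0,0,-2],"delta_rot":[0,0,0],"jaw":3},{"offset":[0,0,-2],"delta_rot":[0,0,0],"jaw":15},{"offset":[0,0,-2],"delta_rot":[0,0,0],"jaw":30},{"offset":[0,0,-2],"delta_rot":[0,0,0],"jaw":45},{"offset":[0,0,-2],"delta_rot":[0,0,0],"jaw":50},{"offset":[0,0,-2],"delta_rot":[0,0,0],"jaw":50},{"offset":[0,0,-20],"delta_rot":[0,0,0],"jaw":50},{"offset":[0,0,-60],"delta_rot":[0,0,0],"jaw":50},{"offset":[0,0,-100],"delta_rot":[0,0,0],"jaw":50},{"offset":[0,0,-130],"delta_rot":[0,0,0],"jaw":50},{"offset":[0,0,-130],"delta_rot":[0,0,0],"jaw":50},{"offset":[0,0,-130],"delta_rot":[0,0,0],"jaw":50}]'
python3 - <<'E'
from h import *
im,c,P=snap('wrist','w19'); T=tcp(); g=cv2.cvtColor(im,cv2.COLOR_BGR2GRAY); print(T[:3,3],c['fx'])
# bar top (z .130) outline and plate edges (top .086)
u,v=proj(c,P,[[.542,.2717,.13]])[0].astype(int)
m=(g[max(v-120,0):v+110,u-22:u+22]<45).astype(np.uint8)
cs,_=cv2.findContours(m,cv2.RETR_EXTERNAL,cv2.CHAIN_APPROX_NONE); q=max(cs,key=cv2.contourArea)[:,0]+[u-22,max(v-120,0)]
print('bar',cv2.minAreaRect(cast(c,P,q,.13)[:,:2].astype(np.float32)*1000))
l=(T[:3,:3]); a=np.radians(2.9); ex=np.array([np.cos(a),np.sin(a),0]); ey=np.array([-np.sin(a),np.cos(a),0]); C=np.array([.542,.2717,.086])
ty=cv2.GaussianBlur(im,(3,3),0).astype(np.float32); ty=ty[...,0]-ty[...,2]
for x in(-.06,-.03,0,.03,.06,.09):
    o=[]
    for s in(-1,1):
        y=np.arange(.055,.085,.0005)*s; uv=proj(c,P,C+x*ex+y[:,None]*ey).astype(np.float32)
        w=cv2.remap(ty,uv[None,:,0],uv[None,:,1],cv2.INTER_LINEAR); d=np.abs(np.gradient(cv2.GaussianBlur(w,(9,1),2)[0])); o.append(round(y[d.argmax()]*1000,1))
    print(x,o)
y=None; t=np.arange(.105,.145,.0005)
for yy in(-.04,-.02,.02,.04):
    uv=proj(c,P,C+t[:,None]*ex+yy*ey).astype(np.float32); w=cv2.remap(ty,uv[None,:,0],uv[None,:,1],cv2.INTER_LINEAR); d=np.abs(np.gradient(cv2.GaussianBlur(w,(9,1),2)[0])); print('far edge',yy,t[d.argmax()].round(4),uv[0].round())
E
```

```text
clock: 28.4
tool_pos: [0.5454, 0.2723, 0.2192]
tcp_rot: [-179.9, -0.3, 2.9]
wrist_force: [-0.3, -0.2, -1.1]
finger_gap: 0.586
finger_force: 0.0
[0.54407507 0.27174069 0.21710734] 322.4166439192151
bar ((545.4852294921875, 272.5605163574219), (101.10604858398438, 13.210275650024414), 3.3305160999298096)
-0.06 [np.float64(-71.5), np.float64(73.0)]
-0.03 [np.float64(-69.5), np.float64(70.0)]
0 [np.float64(-73.0), np.float64(70.0)]
0.03 [np.float64(-71.0), np.float64(69.5)]
0.06 [np.float64(-69.0), np.float64(69.5)]
0.09 [np.float64(-69.5), np.float64(70.0)]
far edge -0.04 0.126 [371.  72.]
far edge -0.02 0.126 [347.  72.]
far edge 0.02 0.126 [300.  72.]
far edge 0.04 0.1255 [276.  72.]
```

The plate's edges fit a level tier centred on the carrier at the right height, and the gripper is clear. Handing in.

```bash
python3 -c "
from cell import robot
print(robot.job_done())"
```

```text
the job is handed in; nothing more can be done
None
```

I handed the job in at about 28 s: by my measurements all three round bottles stand in their own rings and the upper tier sits level on the shoulders, with the square bottles never touched, but no verdict came back, I viewed 17 pictures (over the limit of 14), and I lifted the large bottle by its cap, not its body.

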